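Stand a tapered tool holder in its bench socket and latch the case

TASK

Press the clear lid of the case once so that it springs open, take out the tapered tool holder and stand it upright, taper down and fully home, in the matching socket on the bench: lower it in gently, do not drop or slam it. Then press the lid down again until it latches shut, and leave the other things on the bench where they are.

Things in the scene. Friction and masses are not known exactly. Their poses are not given: they have to be found in the camera images.
- case: Grey steel tool case fixed to the bench, 205 (x) x 224 (y) x 125 tall. Origin under its centre, z up, x to its back, where the lid is hinged along y. Front and side rims 30 tall, so it is open below the lid; back wall 112 tall. Latch post 42 x 42, 98 tall, in the front corner, centred 62 to -x and 86 to +y. In the middle a black pot leaning 35 degrees to the front (-x) carries the tool holder.
- lid (a joint): Clear flat lid, 180 from hinge to front edge, 206 wide, 5 thick; rad. 0 (to 0.01) = shut, latched; 0.9 = sprung open, 52 degrees above level. Push-push latch: each full press, down to the stop at -0.05 (4 mm at the pad, 8 mm at the front edge) and let go, changes its state: a latched lid rises open by its damped spring in 1 to 2 s, an open one pushed down to the stop stays at 0. Takes 5 to 9 N at the pad.
- press_pad (a point): Centre of the top of the dark rubber pad (40 along x, 56 along y, 3 thick) on the lid, 80 from the hinge line; moves with the lid, 130.5 above the bench when shut. With the lid open, a straight vertical push at 80 horizontally from the hinge meets the lid 129 out along it and swings it all the way down.
- lid_hinge (a point): Middle of the lid's hinge line, 90 to +x of the case's origin, 125 above the bench; the lid lies from here towards the case's -x. The open lid's front edge is 112 to -x of here and 266 above the bench.
- holder: Round steel tool holder, about 0.42 kg, 84 long: taper 36 long, 21.5 across at the small end, 32 at the flange; flange 44 across, 8 thick; then a plain dark round nose 34 across, 40 long. Origin at the centre of the small end, z along the axis from taper to nose. Starts taper down in the leaning pot, nose up and to the front; draw it out along its axis (40 frees it).
- holder_flange (a point): on the holder's axis, at the underside of its flange, 36 from the small end; lies in the socket's top face when fully home
- holder_grip (a point): on the holder's axis at 68 from the small end, 24 above the flange's upper face and 16 below the end of the nose: where to grip the 34 mm nose, fingers along the axis; z along the axis as above
- socket_mouth (a point): centre of the mouth of the matching tapered socket, in its level top face, 60 above the bench. Steel funnel on a 66 x 66 dark base, fixed, upright; mouth 32.6 across, tapering like the holder (21.5 at 36 deep), open below to 48 deep; outside 47 across at the top
- small_socket_mouth (a point): centre of the mouth of the other socket, of the same make and height but with a mouth only 21.6 across: the holder does not go in. The two stand beside each other on the bench, either may be the nearer to the case
- spanner: flat steel spanner, 170 long, lying on the bench; a bystander, leave it
- chip_brush: chip brush, 185 long, lying; a bystander, leave it
- oiler: white closed bottle, 52 across, 130 tall, standing; a bystander, leave it
- collet: loose steel collet, 26 across, 32 tall, standing in front of the case (its origin is under its centre); a bystander, leave it
- clamp_nut: dark round clamping nut, 34 across, 18 tall, lying beyond the large socket (origin under its centre); a bystander, leave it
- bar_a: short aluminium bar, 120 x 16 x 16, lying; a bystander, leave it
- socket: the matching socket's fixed block (see socket_mouth); origin under its centre
- small_socket: the other socket's fixed block (see small_socket_mouth); origin under its centre
Things that resemble listed ones, but are neither listed nor needed, are in the scene too. Leave any green or purple look-alike of the socket alone.

How it is judged:
By the outcome, as a careful person would: the job done as asked, in the order asked, and still so for the second after the job is handed in, with the robot touching nothing.
It also fails if it takes over 72 s, if anything falls off the work surface, if the arm or the gripper's body presses on something with over 40 N, if the wrist force passes 120 N, or if a joint passes its speed limit or range.

ROBOT

A 7-joint arm with a two-finger parallel gripper is mounted at the origin on the work surface. World frame = base frame: x ahead of the robot, y to its left, z up, the work surface at z = 0. Lengths are in m, angles in rad, forces in N, time in s.
With the tool pointing down it reaches from about 0.4 to 0.85 m from the base axis. Payload 10.4 kg.
Tool frame: the origin (TCP) lies at the centre of the arm's flange, where the gripper is bolted on; the fingertips stand 173 mm ahead of it and the grasp point (between the pads) lies 155 mm ahead of it; y points along the fingers, z is the direction in which the jaws open and shut, and the axes are right-handed (so a half turn about y gives the same grasp; the last joint's range is limited). The gripper opens to 85 mm and grips with 20 to 120 N. Pads are 22 mm wide; open, the fingers measure 114 mm over their backs; the gripper's body (76 mm by 85 mm) begins 54 mm behind the grasp point. The pads swing forward as they close: fully open they stand 13 mm farther back than shut.
Start: joints at [1.298, 0.332, -0.065, 1.46, 0.022, 1.35, -0.088], TCP at [0.155, -0.606, 0.405] pointing down, gripper open.
Joint ranges: [-2.6, 2.6], [-0.5, 2.12], [-1.47, 1.34], [0.16, 2.42], [-1.27, 4.41], [0.06, 2.06], [-2.6, 2.6]. Speed limits (rad/s): [2.22, 2.22, 2.79, 2.79, 3.14, 3.14, 3.14].

INTERFACE

Orientations are given as a rotation vector (axis times angle).
In Python, from plant import robot gives the robot as it stands.
- The arm moves only by the tool jog_arm, never from a script. Its argument "moves" is one flat list of numbers, 4 for each row, row after row: the shift along the tool's x, y, z in mm, then the turn about the tool's y in degrees. In form: [tx, ty, tz, turn, tx, ty, tz, turn, ...]. A call has exactly 5 rows; each row is the pose to reach, as a shift and turn from the pose commanded when the call began, along the tool's axes at that moment; what a row does not reach only later rows make up. A row lasts 1/12 s, in which the tool goes at most 41.7 mm and 7.16 degrees, less where a joint would pass 70% of its speed; a pose out of reach is approached as far as the arm can. A call with a gripper value outside its range is refused whole. "hand" is the closure in counts, from 0 (fully open) to 255 (shut), set as the call begins (left out, the last holds). The fingers move at their own pace and stop on an object; "squeeze" is the grip in N (left out, the last holds). Time passes only in rows, so rows that repeat a pose let the fingers close, or fill a call up. It gives the time, the measured TCP pose, the force and the opening at its end, in the units of the state.
- robot.observe(): the state, without advancing time (a new reading comes with each control period).
- robot.get_image(name): name is "scene" or "top"; returns (picture, depth): 400x640x3 uint8, red, green, blue; 400x640 float32, m along the optical axis (not along the pixel's ray), 0 where there is no reading.
- robot.camera_info(name): a dict with "fov_y" (degrees; the focal length in pixels is half the picture's height over the tangent of half this angle, whatever the lens; pixels are square), "cx", "cy" (the principal point, pixels), "distortion" ([k1, k2, p1, p2, k3] as OpenCV has them; the pictures are not rectified), "pose" (4x4, takes a point from camera to world coordinates). Camera axes: x right, y up, looking along -z (the intrinsics and any distortion apply to the point x, -y, -z); pixel columns grow to the right and rows downward; lengths in m; the calibration is good to about 2 mm. A picture is of the moment at which its call begins. camera_info takes no time and is no camera call.
- robot.close_job(): hands the job in, once; it reports no verdict.
The state is a dict: "time_s": time; "qpos": joint angles; "dq": joint speeds; "joint_torque": joint torques, N m; "ee_pos": TCP position; "tcp_rot": TCP orientation; "force": force on the tool from outside, world axes, zero at the start; "ft_torque": the same for the moment, N m; "grip_width": opening from 0.0 (shut) to 1.0 (fully open).
Only numpy, scipy, OpenCV 4.12 (cv2) and the standard library are available. Lean on these libraries where they do the work, as an engineer would, in place of code of your own. Each camera call takes 0.05 s, during which the arm holds its last target.

## Working session

There is one attempt and no reset: what is moved stays moved. The work goes in short steps, Python scripts to look and compute and a tool call to move; the robot and the scene stay as the last step left them, time stands still between calls to the robot, and variables do not carry over. Pictures are saved under pics/ and viewed, and the job is handed in when it is done.

Besides the shell and the picture viewer there is one more tool, called after "Emit:" by a JSON object that holds its "fn" and its "kwargs". jog_arm: Moves the arm, as the interface text tells. Its arguments: {"type":"object","properties":{"moves":{"type":"array","items":{"type":"number"}},"hand":{"type":"number"},"squeeze":{"type":"number"}},"required":["moves"]}

```bash
ls; mkdir -p pics; python3 - <<'E'
from plant import robot
import cv2,numpy as np
print(robot.observe())
for n in("scene","top"):
    p,d=robot.get_image(n); cv2.imwrite(f"pics/{n}0.png",p[:,:,::-1]); np.save(f"{n}0_d.npy",d); np.save(f"{n}0_p.npy",p)
    print(n,robot.camera_info(n),(d>0).mean())
E
```

```text
pics
{'time_s': 0.0, 'qpos': array([ 1.29837535,  0.33286507, -0.06469323,  1.46094619,  0.02156927,
        1.34991008, -0.08849929]), 'dq': array([-0.00295238,  0.00013146, -0.00068416,  0.00151523,  0.00118874,
        0.00029173,  0.00130926]), 'joint_torque': array([ 3.92405864e-04, -6.25443149e+01,  4.96571534e-02, -3.91605771e+01,
        1.62316201e-02,  1.00544727e-02,  2.58883381e-05]), 'ee_pos': array([ 0.15449299, -0.60546679,  0.40391765]), 'tcp_rot': array([-0.2624881 ,  2.09005995, -2.087075  ]), 'force': array([ 0.24433687, -0.25080754,  0.4557813 ]), 'ft_torque': array([-0.04210369, -0.0121483 ,  0.0396452 ]), 'grip_width': 0.9966187299529524}
scene {'fov_y': 50.963787669754005, 'cx': 315.67348373567904, 'cy': 191.92455468705606, 'distortion': array([-0.10174206,  0.        ,  0.        ,  0.        ,  0.        ]), 'pose': array([[-0.78493529, -0.50190873,  0.3632688 ,  0.91549278],
       [ 0.61937291, -0.6507271 ,  0.43923962,  0.33791195],
       [ 0.01593065,  0.56977353,  0.82164733,  0.93407826],
       [ 0.        ,  0.        ,  0.        ,  1.        ]])} 0.99586328125
top {'fov_y': 50.72060352340355, 'cx': 323.12028302749843, 'cy': 198.28844306289483, 'distortion': array([0.00104034, 0.        , 0.        , 0.        , 0.        ]), 'pose': array([[-0.02478396,  0.98546873, -0.1680391 ,  0.35623769],
       [-0.99958984, -0.02684157, -0.00998422, -0.13296734],
       [-0.01434957,  0.16772273,  0.98572977,  1.07037158],
       [ 0.        ,  0.        ,  0.        ,  1.        ]])} 0.99609375
```

View pics/scene0.png

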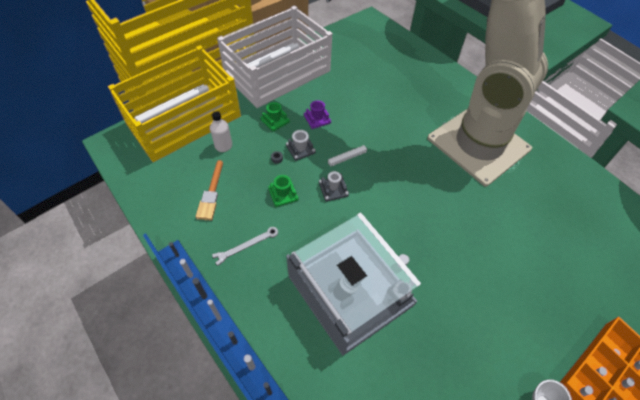

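View pics/top0.png

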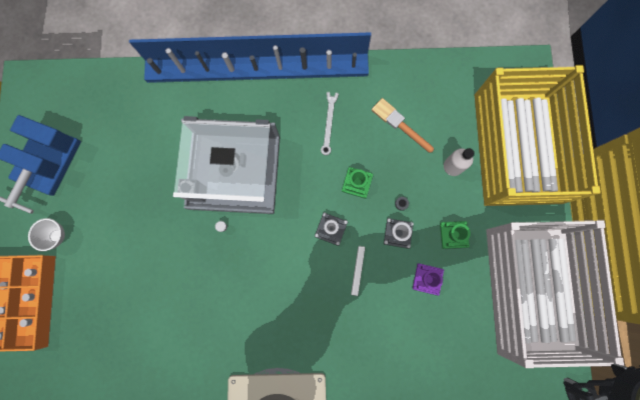

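```bash
cat > h.py <<'E'
import numpy as np,cv2
from plant import robot
from scipy.spatial.transform import Rotation as R
def K(n):
    c=robot.camera_info(n); f=200/np.tan(np.radians(c['fov_y']/2))
    return np.array([[f,0,c['cx']],[0,f,c['cy']],[0,0,1.]]),np.array(c['distortion']),np.array(c['pose'])
def rays(n,uv):
    k,d,P=K(n); q=cv2.undistortPoints(np.float64(uv).reshape(-1,1,2),k,d).reshape(-1,2)
    v=np.c_[q[:,0],-q[:,1],-np.ones(len(q))]@P[:3,:3].T
    return P[:3,3],v
def onz(n,uv,z):
    o,v=rays(n,uv); t=(z-o[2])/v[:,2]; return o+v*t[:,None]
def cloud(n,D):
    uv=np.stack(np.meshgrid(np.arange(640),np.arange(400)),-1).reshape(-1,2)
    o,v=rays(n,uv); return (o+v*D.reshape(-1,1)).reshape(400,640,3)
def proj(n,X):
    k,d,P=K(n); X=np.atleast_2d(X); c=(X-P[:3,3])@P[:3,:3]; c=c*[1,-1,-1]
    return cv2.projectPoints(c,np.zeros(3),np.zeros(3),k,d)[0].reshape(-1,2)
def tri(a,b):
    (o1,v1),(o2,v2)=rays("scene",[a]),rays("top",[b]); v1,v2=v1[0],v2[0]
    s=np.linalg.lstsq(np.c_[v1,-v2],o2-o1,rcond=None)[0]
    p,q=o1+s[0]*v1,o2+s[1]*v2; return (p+q)/2,np.linalg.norm(p-q)
def crop(p,x0,y0,x1,y1,s,name):
    cv2.imwrite(f"pics/{name}.png",cv2.resize(p[y0:y1,x0:x1,::-1],None,fx=s,fy=s,interpolation=cv2.INTER_CUBIC))
E
python3 - <<'E'
from h import *
o=robot.observe(); print(R.from_rotvec(o['tcp_rot']).as_matrix().round(4))
s=np.load('scene0_p.npy');t=np.load('top0_p.npy')
crop(t,165,105,295,235,5,'t_case'); crop(s,270,200,430,355,4,'s_case')
crop(t,310,160,480,300,4,'t_sock'); crop(s,255,90,375,210,5,'s_sock')
E
```

```text
[[-9.690e-01 -3.000e-04  2.473e-01]
 [-2.473e-01  1.200e-03 -9.690e-01]
 [ 0.000e+00 -1.000e+00 -1.300e-03]]
```

View pics/t_case.png

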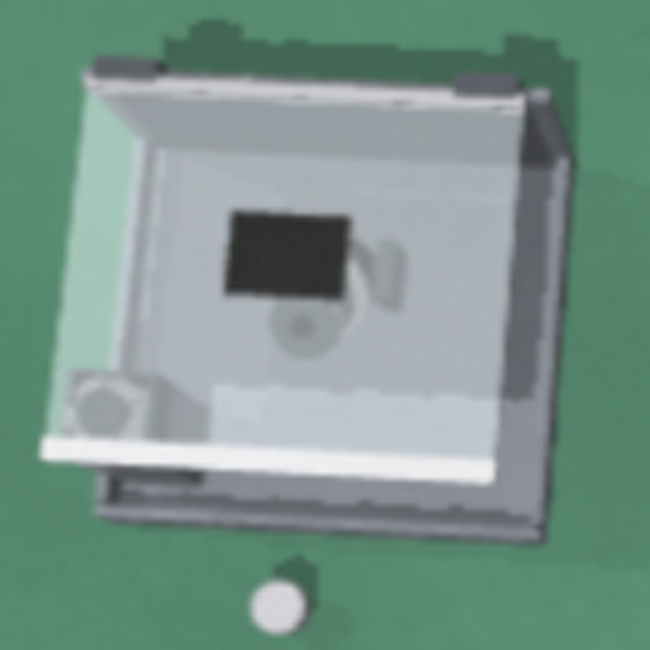

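View pics/s_case.png

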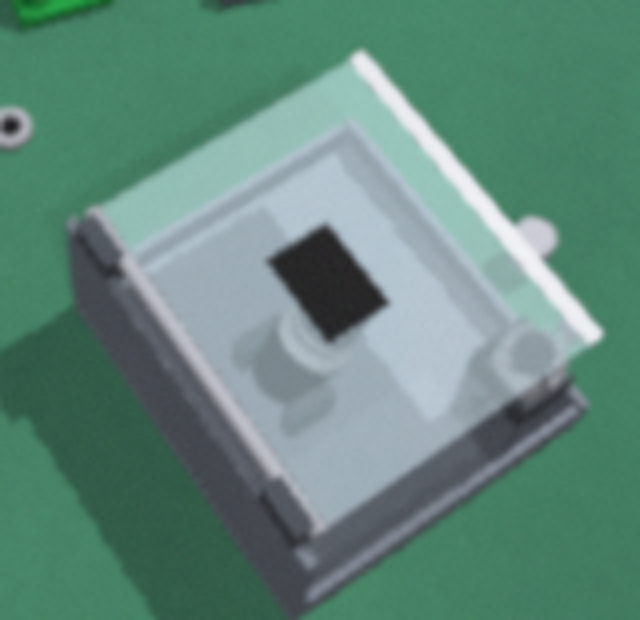

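View pics/t_sock.png

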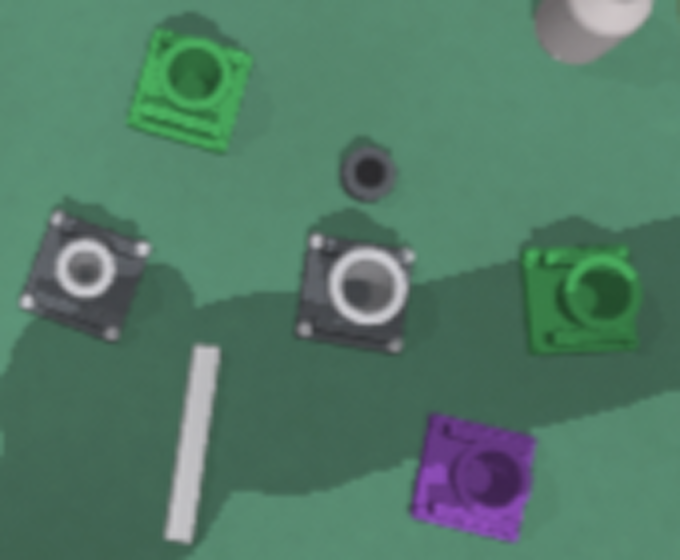

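View pics/s_sock.png

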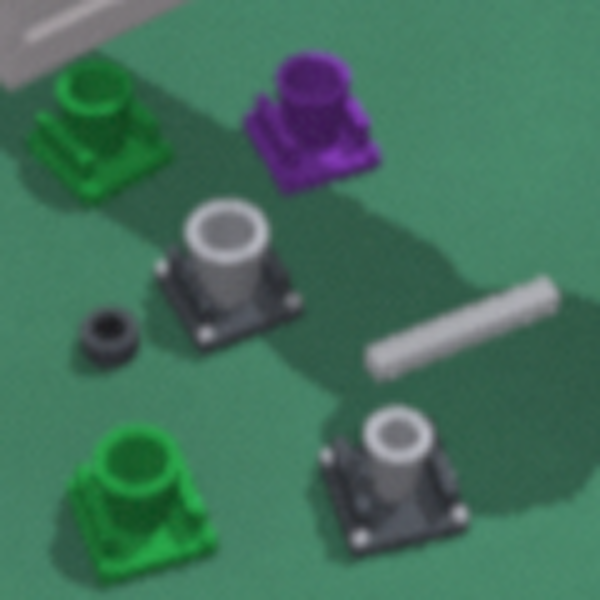

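```bash
python3 - <<'E'
from h import *
s=np.load('scene0_p.npy');t=np.load('top0_p.npy')
# pad
res={}
for n,p,(x0,y0,x1,y1) in(("scene",s,(325,245,380,300)),("top",t,(200,140,245,175))):
    g=p.max(2); m=np.zeros((400,640),np.uint8); m[y0:y1,x0:x1]=(g[y0:y1,x0:x1]<85)
    c=max(cv2.findContours(m,cv2.RETR_EXTERNAL,cv2.CHAIN_APPROX_NONE)[0],key=cv2.contourArea)
    M=cv2.moments(m,True); cen=(M['m10']/M['m00'],M['m01']/M['m00']); r=cv2.minAreaRect(c)
    P=onz(n,[cen],.1305)[0]; B=onz(n,cv2.boxPoints(r),.1305)
    print(n,cen,r,P.round(4)); print(B.round(4)); e=np.diff(np.r_[B,B[:1]],axis=0)[:,:2]; print(np.linalg.norm(e,axis=1),np.degrees(np.arctan2(e[:,1],e[:,0])))
    res[n]=cen
print('pad tri',tri(res['scene'],res['top']))
# lid front-edge ends & case: from crops
f=lambda c,x0,y0,sc:((c[0]+.5)/sc-.5+x0,(c[1]+.5)/sc-.5+y0)
# front lid edge in top crop: (42,438)->(493,460) upper border at z .1275
for a,b,z in(((42,440),(493,460),.1275),((42,460),(490,482),.125),((100,515),(542,540),.03),((110,75),(525,100),.125)):
    q=onz("top",[f(a,165,105,5),f(b,165,105,5)],z); e=q[1]-q[0]; print(q.round(4),np.linalg.norm(e),np.degrees(np.arctan2(e[1],e[0])))
# sockets by ellipse of bright ring
for nm,n,p,(x0,y0,x1,y1) in(("big","scene",s,(288,126,316,150)),("big","top",t,(388,218,416,246)),("small","scene",s,(322,168,346,192)),("small","top",t,(320,215,343,240))):
    g=p.min(2)[y0:y1,x0:x1]; m=(g>150).astype(np.uint8)
    c=max(cv2.findContours(m,cv2.RETR_EXTERNAL,cv2.CHAIN_APPROX_NONE)[0],key=cv2.contourArea)
    e=cv2.fitEllipse(c); cen=(e[0][0]+x0,e[0][1]+y0); print(nm,n,cen,e[1],onz(n,[cen],.06)[0].round(4))
    res[nm+n]=cen
for k in("big","small"): print(tri(res[k+'scene'],res[k+'top']))
E
```

```text
scene (351.4394299287411, 270.4441805225653) ((351.4000244140625, 270.20001220703125), (25.200002670288086, 17.200000762939453), 53.13010025024414) [0.6242 0.1092 0.1305]
[[0.6404 0.0817 0.1305]
 [0.6021 0.0813 0.1305]
 [0.6076 0.1355 0.1305]
 [0.6449 0.135  0.1305]]
[0.03832591 0.0544555  0.03723751 0.05353193] [-179.47661263   84.17073275   -0.73303912  -94.75860844]
top (222.07022471910113, 155.6067415730337) ((221.96694946289062, 155.52920532226562), (23.204723358154297, 15.656950950622559), 3.5763344764709473) [0.6227 0.1072 0.1305]
[[0.6068 0.135  0.1305]
 [0.644  0.1335 0.1305]
 [0.639  0.0797 0.1305]
 [0.6019 0.0815 0.1305]]
[0.03725435 0.05406383 0.03718652 0.05371686] [ -2.3275612  -95.33943145 177.14268737  84.71524256]
pad tri (array([0.62332957, 0.10814275, 0.12753303]), np.float64(0.000572020330407815))
[[0.5395 0.219  0.1275]
 [0.5246 0.0127 0.1275]] 0.20687165180404782 -94.13237954091574
[[0.5307 0.2196 0.125 ]
 [0.5149 0.0144 0.125 ]] 0.20578186354441483 -94.3938149418727
[[0.5194 0.2249 0.03  ]
 [0.5008 0.0033 0.03  ]] 0.22234463188749934 -94.78763726802707
[[ 0.7144  0.1938  0.125 ]
 [ 0.6962 -0.0022  0.125 ]] 0.19685003548502378 -95.29795576081605
big scene (300.0, 136.0) (10.371888160705566, 14.618483543395996) [ 0.4459 -0.3056  0.06  ]
big top (401.6575059890747, 231.1006727218628) (17.730510711669922, 18.40079689025879) [ 0.4438 -0.3085  0.06  ]
small scene (334.1640319824219, 176.54791927337646) (9.21839714050293, 11.945099830627441) [ 0.4607 -0.1382  0.06  ]
small top (330.8454313278198, 226.63535022735596) (13.22793960571289, 13.656846046447754) [ 0.459  -0.1396  0.06  ]
(array([ 0.44389289, -0.30889354,  0.05594108]), np.float64(0.0007932024105360113))
(array([ 0.45926832, -0.13962919,  0.05728234]), np.float64(0.00012041055807775617))
```

```bash
cat >> h.py <<'E'
def rel(target,head=None):
    """mm in tool axes, and turn; head = desired heading (deg) of tool z in world"""
    o=robot.observe(); M=R.from_rotvec(o['tcp_rot']).as_matrix()
    d=M.T@(np.array(target)-o['ee_pos'])*1000; h=np.degrees(np.arctan2(M[1,2],M[0,2])); tilt=np.degrees(np.arccos(-M[2,1]))
    print('t',round(o['time_s'],2),'pos',o['ee_pos'].round(4),'head',h.round(2),'tilt',tilt.round(2),'F',o['force'].round(1),'grip',round(o['grip_width'],3),'-> rel',d.round(1), None if head is None else round(-((head-h+180)%360-180),2))
E
python3 -c "
from h import *
rel([.623,.108,.38],-94.7)"
```

```text
t 0.1 pos [ 0.1545 -0.6055  0.404 ] head -75.69 tilt 0.07 F [-0.5  0.1 -0.6] grip 0.997 -> rel [-630.4   24.7 -575.5] 19.01
```

Emit:
{"fn": "jog_arm", "kwargs": {"moves": [-28,0,-26,4,-56,0,-52,8,-84,0,-78,12,-112,0,-104,16,-140,0,-130,19], "hand": 255, "squeeze": 30}}

```text
time_s: 0.52
ee_pos: [0.2586, -0.4433, 0.4044]
tcp_rot: [-0.093, -2.178, 2.177]
force: [1.3, -0.6, 0.2]
grip_width: 0.297
```

```bash
python3 -c "
from h import *
rel([.623,.108,.38],-94.7);print(robot.observe()['qpos'].round(2))"
```

```text
t 0.52 pos [ 0.2586 -0.4433  0.4044] head -94.91 tilt 0.03 F [ 1.3 -0.6  0.2] grip 0.297 -> rel [-315.9   24.4 -580.4] -0.21
[ 1.1   0.09 -0.15  1.75  0.01  1.3  -0.72]
```

Emit:
{"fn": "jog_arm", "kwargs": {"moves": [-20,1,-35,0,-40,2,-70,0,-60,3,-105,0,-80,4,-140,0,-100,5,-175,0]}}

```text
time_s: 0.93
ee_pos: [0.3726, -0.2769, 0.3996]
tcp_rot: [-0.089, -2.179, 2.18]
force: [0.9, -0.8, -0.0]
grip_width: -0.0
```

Emit:
{"fn": "jog_arm", "kwargs": {"moves": [-20,1,-35,0,-40,2,-70,0,-60,3,-105,0,-80,4,-140,0,-100,5,-175,0]}}

```text
time_s: 1.35
ee_pos: [0.4865, -0.1107, 0.3947]
tcp_rot: [-0.09, -2.179, 2.18]
force: [1.6, -1.1, -0.2]
grip_width: -0.001
```

Emit:
{"fn": "jog_arm", "kwargs": {"moves": [-20,1,-35,0,-40,2,-70,0,-60,5,-105,0,-80,8,-140,0,-100,10,-175,0]}}

```text
time_s: 1.77
ee_pos: [0.6007, 0.0552, 0.384]
tcp_rot: [-0.089, -2.179, 2.179]
force: [1.3, -0.5, 0.9]
grip_width: 0.001
```

```bash
python3 -c "
from h import *
rel([.623,.108,.315],-94.7);print(robot.observe()['qpos'].round(2))"
```

```text
t 1.77 pos [0.6007 0.0552 0.384 ] head -94.73 tilt 0.04 F [ 1.3 -0.5  0.9] grip 0.001 -> rel [-17.9  69.  -54.5] -0.03
[ 0.35  0.37 -0.65  1.52  0.23  1.33 -1.98]
```

Emit:
{"fn": "jog_arm", "kwargs": {"moves": [-6,5,-20,0,-12,25,-40,0,-18,50,-54,0,-18,65,-54,0,-18,72,-54,0]}}

```text
time_s: 2.18
ee_pos: [0.6216, 0.1069, 0.3095]
tcp_rot: [-0.082, -2.178, 2.179]
force: [-0.0, -1.6, -0.2]
grip_width: 0.003
```

Emit:
{"fn": "jog_arm", "kwargs": {"moves": [0,1,0,0,0,2,0,0,0,3,0,0,0,4,0,0,0,5,0,0]}}

```text
time_s: 2.6
ee_pos: [0.6225, 0.1057, 0.3087]
tcp_rot: [-0.092, -2.18, 2.18]
force: [-1.2, 0.1, -0.5]
grip_width: -0.0
```

```bash
python3 -c "
from h import *
rel([.623,.108,.300],-94.7)
for n in('scene','top'):
    p,d=robot.get_image(n); crop(p,*((270,130,430,355) if n=='scene' else (165,105,295,235)),3,n+'1'); np.save(n+'1_p.npy',p)
"
```

```text
t 2.6 pos [0.6225 0.1057 0.3087] head -94.73 tilt 0.09 F [-1.2  0.1 -0.5] grip -0.0 -> rel [-0.3  8.7 -2.3] -0.03
```

View pics/scene1.png

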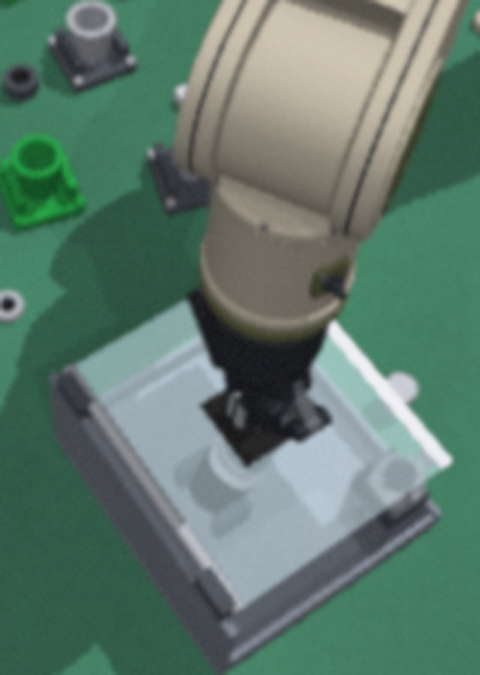

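View pics/top1.png

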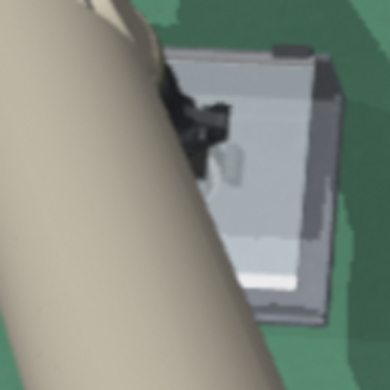

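Emit:
{"fn": "jog_arm", "kwargs": {"moves": [0,1,-1,0,0,2,-2,0,0,3,-2,0,0,4,-2,0,0,5,-2,0]}}

```text
time_s: 3.12
ee_pos: [0.6224, 0.1083, 0.3031]
tcp_rot: [-0.089, -2.18, 2.18]
force: [-3.1, -0.4, 6.3]
grip_width: 0.003
```

Emit:
{"fn": "jog_arm", "kwargs": {"moves": [0,1,0,0,0,2,0,0,0,3,0,0,0,4,0,0,0,4,0,0]}}

```text
time_s: 3.53
ee_pos: [0.6223, 0.1084, 0.3002]
tcp_rot: [-0.089, -2.18, 2.18]
force: [-6.5, -0.1, 12.2]
grip_width: -0.004
```

Emit:
{"fn": "jog_arm", "kwargs": {"moves": [0,1,0,0,0,2,0,0,0,3,0,0,0,4,0,0,0,4,0,0]}}

```text
time_s: 3.95
ee_pos: [0.6222, 0.1087, 0.2997]
tcp_rot: [-0.091, -2.179, 2.182]
force: [-21.2, -6.0, 41.1]
grip_width: 0.003
```

Emit:
{"fn": "jog_arm", "kwargs": {"moves": [0,-40,0,0,0,-80,0,0,15,-120,0,0,40,-155,0,0,70,-190,0,0]}}

```text
time_s: 4.37
ee_pos: [0.5566, 0.1134, 0.4813]
tcp_rot: [-0.09, -2.18, 2.179]
force: [0.7, -0.2, 0.0]
grip_width: -0.003
```

Emit:
{"fn": "jog_arm", "kwargs": {"moves": [40,0,0,0,80,0,0,0,120,0,0,0,150,0,0,0,150,0,0,0], "hand": 0}}

```text
time_s: 4.78
ee_pos: [0.4032, 0.1274, 0.4803]
tcp_rot: [-0.089, -2.178, 2.185]
force: [0.6, 0.6, 1.8]
grip_width: 0.706
```

Emit:
{"fn": "jog_arm", "kwargs": {"moves": [0,0,20,0,0,0,60,0,0,0,100,0,0,0,140,0,0,0,180,0]}}

```text
time_s: 5.2
ee_pos: [0.3923, -0.0555, 0.4797]
tcp_rot: [-0.09, -2.179, 2.181]
force: [1.3, -0.5, 0.7]
grip_width: 0.998
```

```bash
python3 -c "
from h import *
rel([.623,.108,.300],-94.7)
for n in('scene','top'):
    p,d=robot.get_image(n); crop(p,*((250,130,450,355) if n=='scene' else (165,85,295,235)),3 if n=='scene' else 4,n+'2'); np.save(n+'2_p.npy',p); np.save(n+'2_d.npy',d)
"
```

```text
t 5.2 pos [ 0.3923 -0.0555  0.4797] head -94.66 tilt 0.06 F [ 1.3 -0.5  0.7] grip 0.998 -> rel [-216.5  179.8 -181.8] 0.04
```

View pics/scene2.png

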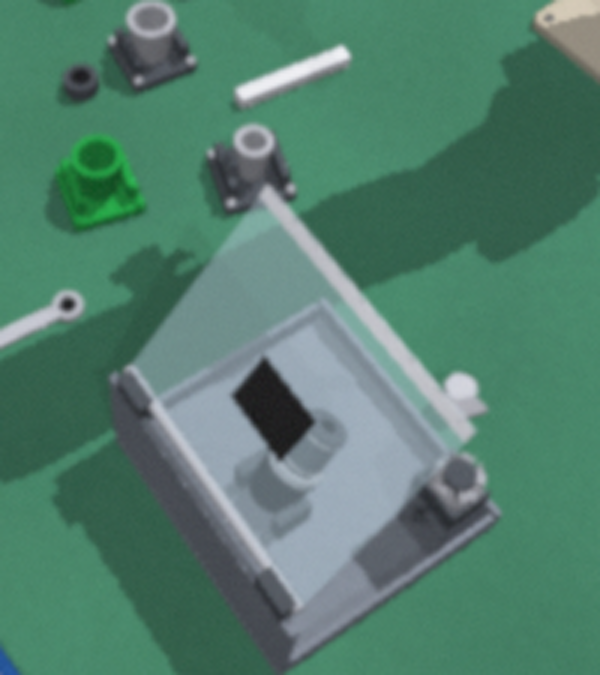

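View pics/top2.png

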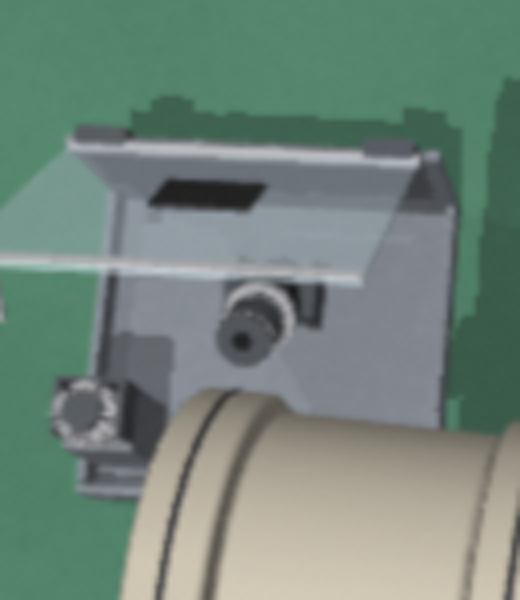

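```bash
python3 - <<'E'
from h import *
f=lambda c,x0,y0,sc:((c[0]+.5)/sc-.5+x0,(c[1]+.5)/sc-.5+y0)
a=f((327,430),250,130,3); b=f((241,336),165,85,4); print(a,b); print('nose end',tri(a,b))
D=np.load('top2_d.npy'); C=cloud('top',D)
for v in range(160,176,2): print([tuple((C[v,u]*1000).round(0).astype(int)) for u in range(218,242,3)])
p=np.load('top2_p.npy'); crop(p,208,145,248,185,12,'t_nose')
p=np.load('scene2_p.npy'); crop(p,325,240,380,300,9,'s_nose')
xc=np.array([.9966,-.0819]); org=np.array([.613,.109])
E
```

```text
(358.6666666666667, 273.0) (224.875, 168.625)
nose end (array([0.60139893, 0.11111522, 0.08932092]), np.float64(0.0017160159492052894))
[(np.int64(645), np.int64(148), np.int64(10)), (np.int64(636), np.int64(132), np.int64(42)), (np.int64(628), np.int64(117), np.int64(73)), (np.int64(624), np.int64(107), np.int64(85)), (np.int64(627), np.int64(102), np.int64(75)), (np.int64(627), np.int64(95), np.int64(72)), (np.int64(629), np.int64(89), np.int64(65)), (np.int64(633), np.int64(85), np.int64(50))]
[(np.int64(639), np.int64(147), np.int64(14)), (np.int64(632), np.int64(133), np.int64(40)), (np.int64(618), np.int64(113), np.int64(90)), (np.int64(618), np.int64(105), np.int64(91)), (np.int64(618), np.int64(99), np.int64(87)), (np.int64(621), np.int64(94), np.int64(77)), (np.int64(624), np.int64(89), np.int64(65)), (np.int64(626), np.int64(84), np.int64(55))]
[(np.int64(635), np.int64(149), np.int64(8)), (np.int64(613), np.int64(119), np.int64(93)), (np.int64(610), np.int64(110), np.int64(101)), (np.int64(610), np.int64(103), np.int64(101)), (np.int64(611), np.int64(96), np.int64(97)), (n
[... 1256 characters left out ...]
, np.int64(10)), (np.int64(594), np.int64(119), np.int64(90)), (np.int64(593), np.int64(112), np.int64(91)), (np.int64(594), np.int64(105), np.int64(89)), (np.int64(593), np.int64(98), np.int64(89)), (np.int64(612), np.int64(109), np.int64(11)), (np.int64(612), np.int64(101), np.int64(10)), (np.int64(613), np.int64(94), np.int64(6))]
[(np.int64(608), np.int64(148), np.int64(9)), (np.int64(589), np.int64(120), np.int64(89)), (np.int64(590), np.int64(114), np.int64(83)), (np.int64(589), np.int64(106), np.int64(87)), (np.int64(589), np.int64(98), np.int64(88)), (np.int64(607), np.int64(109), np.int64(11)), (np.int64(607), np.int64(102), np.int64(7)), (np.int64(606), np.int64(93), np.int64(10))]
```

View pics/t_nose.png

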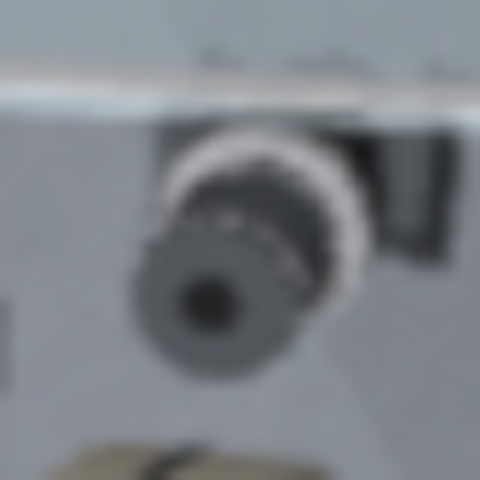

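View pics/s_nose.png

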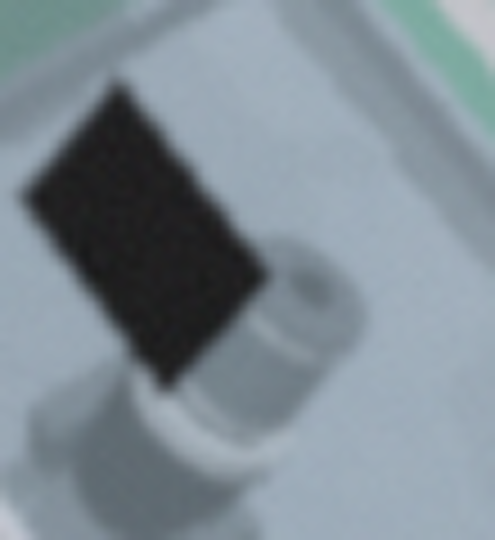

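```bash
python3 - <<'E'
from h import *
g=lambda c,x0,y0,s:((c[0]+.5)/s-.5+x0,(c[1]+.5)/s-.5+y0)
a=g((315,285),325,240,9); b=g((214,301),208,145,12); e,r=tri(a,b); print(e,r)
D=np.load('top2_d.npy'); C=cloud('top',D)
P=C[166:174,222:230].reshape(-1,3); P=P[(P[:,2]>.08)]; 
c=P.mean(0); n=np.linalg.svd(P-c)[2][2]; print('disc plane',c,n)
xc=np.array([.9966,-.0819,0]); ax=-xc*np.sin(np.radians(35))+[0,0,np.cos(np.radians(35))]
th=np.linspace(0,2*np.pi,60); yc=np.array([.0819,.9966,0]); w=np.cross(ax,yc)
for E in (e,):
  for n,x0,y0,s,fn in(('top',208,145,12,'t_nose'),('scene',325,240,9,'s_nose')):
    im=cv2.imread(f'pics/{fn}.png')
    for h,rad in((0,17),(40,22),(48,22)):
        X=E-ax*h/1000+(np.cos(th)[:,None]*yc+np.sin(th)[:,None]*w)*rad/1000
        q=(proj(n,X)-[x0,y0]+.5)*s-.5
        cv2.polylines(im,[q.astype(int).reshape(-1,1,2)],True,(0,0,255),1)
    cv2.imwrite(f'pics/{fn}_o.png',im)
E
```

```text
[0.59815042 0.1095538  0.09159857] 0.0023228529962178624
disc plane [0.59509189 0.10412451 0.10853959] [ 0.10224118 -0.97133192 -0.21461835]
```

View pics/t_nose_o.png

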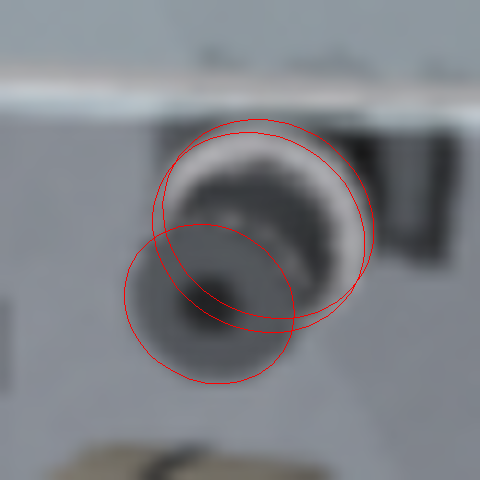

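View pics/s_nose_o.png

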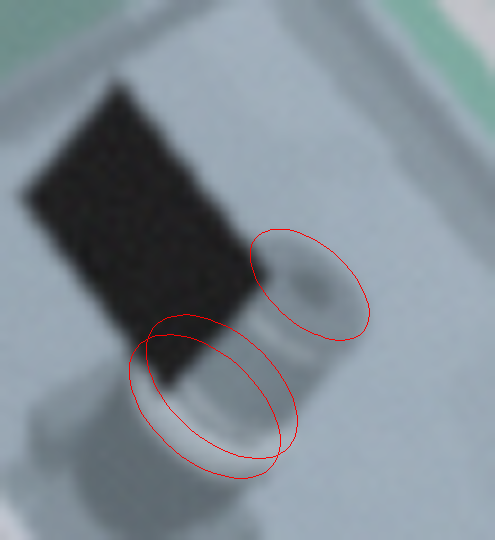

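Emit:
{"fn": "jog_arm", "kwargs": {"moves": [-40,0,-5,0,-80,0,-5,0,-120,0,-5,0,-160,0,-5,0,-200,0,-5,0]}}

```text
time_s: 5.72
ee_pos: [0.5947, -0.0653, 0.479]
tcp_rot: [-0.09, -2.179, 2.179]
force: [-0.2, -0.2, 1.2]
grip_width: 0.999
```

Emit:
{"fn": "jog_arm", "kwargs": {"moves": [-40,0,0,0,-80,0,0,0,-120,0,0,0,-160,0,0,0,-200,0,0,0]}}

```text
time_s: 6.13
ee_pos: [0.787, -0.0811, 0.4783]
tcp_rot: [-0.089, -2.179, 2.179]
force: [0.6, -0.2, -0.2]
grip_width: 0.998
```

```bash
python3 -c "
from h import *
rel([.623,.108,.300],-94.7);print(robot.observe()['qpos'].round(3))
"
```

```text
t 6.13 pos [ 0.787  -0.0811  0.4783] head -94.71 tilt 0.05 F [ 0.6 -0.2 -0.2] grip 0.998 -> rel [ 178.8  178.5 -175. ] -0.01
[ 0.214  0.773 -0.438  0.685  0.304  1.727 -1.714]
```

Emit:
{"fn": "jog_arm", "kwargs": {"moves": [-30,0,0,0,-60,0,0,0,-90,0,0,0,-120,0,0,0,-150,0,0,0]}}

```text
time_s: 6.55
ee_pos: [0.847, -0.0853, 0.4655]
tcp_rot: [-0.076, -2.153, 2.213]
force: [0.6, 0.8, 0.4]
grip_width: 1.002
```

```bash
python3 -c "
from h import *
rel([.623,.108,.300],-94.7);print(robot.observe()['qpos'].round(3))
"
```

```text
t 6.55 pos [ 0.847  -0.0853  0.4655] head -94.15 tilt 1.58 F [0.6 0.8 0.4] grip 1.002 -> rel [ 237.2  160.9 -181.1] 0.55
[ 0.117  1.031 -0.54   0.246  0.512  1.9   -1.649]
```

Emit:
{"fn": "jog_arm", "kwargs": {"moves": [-40,0,0,0,-80,0,0,0,-120,0,0,0,-160,0,0,0,-200,0,0,0]}}

```text
time_s: 6.97
ee_pos: [0.8624, -0.0734, 0.4447]
tcp_rot: [-0.06, -2.196, 2.201]
force: [-0.0, -0.0, -0.7]
grip_width: 1.003
```

```bash
cat >> h.py <<'E'
def st():
    o=robot.observe(); M=R.from_rotvec(o['tcp_rot']).as_matrix()
    print('t',round(o['time_s'],2),'pos',o['ee_pos'].round(4),'q',o['qpos'].round(3),'F',o['force'].round(1),'grip',round(o['grip_width'],3)); print(M.round(3))
E
python3 -c "
from h import *
st()
"
```

```text
t 6.97 pos [ 0.8624 -0.0734  0.4447] q [ 0.074  1.084 -0.403  0.18   0.376  1.886 -1.62 ] F [-0.  -0.  -0.7] grip 1.003
[[-0.999  0.005 -0.05 ]
 [ 0.05  -0.002 -0.999]
 [-0.005 -1.     0.002]]
```

Emit:
{"fn": "jog_arm", "kwargs": {"moves": [30,0,0,0,60,0,0,0,90,0,0,0,120,0,0,0,120,0,0,0]}}

```text
time_s: 7.38
ee_pos: [0.7405, -0.0693, 0.4445]
tcp_rot: [-0.067, -2.185, 2.208]
force: [1.3, -0.1, 1.7]
grip_width: 0.998
```

```bash
python3 -c "
from h import *
st()
"
```

```text
t 7.38 pos [ 0.7405 -0.0693  0.4445] q [ 0.299  0.641 -0.501  0.984  0.303  1.573 -1.738] F [ 1.3 -0.1  1.7] grip 0.998
[[-0.998  0.006 -0.055]
 [ 0.055 -0.011 -0.998]
 [-0.006 -1.     0.011]]
```

Emit:
{"fn": "jog_arm", "kwargs": {"moves": [10,-40,0,0,20,-80,0,0,30,-120,0,0,40,-160,0,0,50,-200,0,0]}}

```text
time_s: 7.8
ee_pos: [0.6898, -0.0646, 0.6472]
tcp_rot: [-0.067, -2.185, 2.209]
force: [1.3, 0.1, 0.6]
grip_width: 1.002
```

```bash
python3 -c "
from h import *
st()
"
```

```text
t 7.8 pos [ 0.6898 -0.0646  0.6472] q [ 0.23   0.579 -0.496  0.638  0.298  1.962 -1.703] F [1.3 0.1 0.6] grip 1.002
[[-0.999  0.006 -0.054]
 [ 0.054 -0.011 -0.998]
 [-0.007 -1.     0.01 ]]
```

Emit:
{"fn": "jog_arm", "kwargs": {"moves": [0,-30,0,0,0,-60,0,0,0,-90,0,0,0,-120,0,0,0,-150,0,0]}}

```text
time_s: 8.22
ee_pos: [0.6837, -0.0647, 0.6921]
tcp_rot: [-0.067, -2.184, 2.209]
force: [0.7, 0.2, -1.4]
grip_width: 1.005
```

```bash
python3 -c "
from h import *
st()
"
```

```text
t 8.22 pos [ 0.6837 -0.0647  0.6921] q [-0.042  0.601  0.205  0.485 -0.119  2.055 -1.555] F [ 0.7  0.2 -1.4] grip 1.005
[[-0.998  0.006 -0.055]
 [ 0.055 -0.011 -0.998]
 [-0.006 -1.     0.011]]
```

Emit:
{"fn": "jog_arm", "kwargs": {"moves": [0,-40,0,0,0,-80,0,0,0,-120,0,0,0,-160,0,0,0,-200,0,0]}}

```text
time_s: 8.63
ee_pos: [0.6215, -0.0579, 0.7478]
tcp_rot: [-0.121, -2.202, 2.236]
force: [0.1, 0.1, -0.6]
grip_width: 0.997
```

```bash
python3 -c "
from h import *
st()
"
```

```text
t 8.63 pos [ 0.6215 -0.0579  0.7478] q [-0.141  0.456  0.361  0.592 -0.169  2.058 -1.529] F [ 0.1  0.1 -0.6] grip 0.997
[[-0.997  0.053 -0.056]
 [ 0.055 -0.017 -0.998]
 [-0.054 -0.998  0.014]]
```

Emit:
{"fn": "jog_arm", "kwargs": {"moves": [-200,-400,0,0,-200,-400,0,0,-200,-400,0,0,-200,-400,0,0,-200,-400,0,0]}}

```text
time_s: 9.05
ee_pos: [0.604, -0.0528, 0.7726]
tcp_rot: [0.167, 2.178, -2.217]
force: [1.1, -0.2, -0.5]
grip_width: 1.003
```

```bash
python3 -c "
from h import *
st()
"
```

```text
t 9.05 pos [ 0.604  -0.0528  0.7726] q [-0.164  0.422  0.382  0.583 -0.17   2.058 -1.534] F [ 1.1 -0.2 -0.5] grip 1.003
[[-0.994  0.096 -0.056]
 [ 0.054 -0.02  -0.998]
 [-0.097 -0.995  0.015]]
```

Emit:
{"fn": "jog_arm", "kwargs": {"moves": [-400,-600,0,0,-400,-600,0,0,-400,-600,0,0,-400,-600,0,0,-400,-600,0,0]}}

```text
time_s: 9.47
ee_pos: [0.5998, -0.0485, 0.7911]
tcp_rot: [0.213, 2.151, -2.195]
force: [-1.2, -0.5, 0.1]
grip_width: 1.0
```

Emit:
{"fn": "jog_arm", "kwargs": {"moves": [-100,-600,0,0,-100,-600,0,0,-100,-600,0,0,-100,-600,0,0,-100,-600,0,0]}}

```text
time_s: 9.88
ee_pos: [0.5288, -0.0414, 0.8347]
tcp_rot: [0.264, 2.121, -2.169]
force: [1.1, -0.3, 0.8]
grip_width: 1.001
```

```bash
python3 -c "
from h import *
st()
"
```

```text
t 9.88 pos [ 0.5288 -0.0414  0.8347] q [-0.303  0.27   0.496  0.647 -0.149  2.058 -1.543] F [ 1.1 -0.3  0.8] grip 1.001
[[-0.98   0.189 -0.056]
 [ 0.052 -0.027 -0.998]
 [-0.19  -0.982  0.017]]
```

Emit:
{"fn": "jog_arm", "kwargs": {"moves": [-400,-600,0,0,-400,-600,0,0,-400,-600,0,0,-400,-600,0,0,-400,-600,0,0]}}

```text
time_s: 10.3
ee_pos: [0.5325, -0.0379, 0.8485]
tcp_rot: [0.304, 2.095, -2.149]
force: [0.1, 0.7, -0.2]
grip_width: 1.001
```

Emit:
{"fn": "jog_arm", "kwargs": {"moves": [-400,-600,0,0,-400,-600,0,0,-400,-600,0,0,-400,-600,0,0,-400,-600,0,0]}}

```text
time_s: 10.72
ee_pos: [0.5251, -0.0346, 0.8663]
tcp_rot: [0.347, 2.068, -2.126]
force: [0.6, 0.1, 0.0]
grip_width: 0.996
```

Emit:
{"fn": "jog_arm", "kwargs": {"moves": [-400,-600,0,0,-400,-600,0,0,-400,-600,0,0,-400,-600,0,0,-400,-600,0,0]}}

```text
time_s: 11.13
ee_pos: [0.5118, -0.0311, 0.8851]
tcp_rot: [0.388, 2.04, -2.102]
force: [-0.7, 0.1, -0.1]
grip_width: 1.002
```

```bash
python3 -c "
from h import *
st()
"
```

```text
t 11.13 pos [ 0.5118 -0.0311  0.8851] q [-0.309  0.281  0.53   0.51  -0.181  2.058 -1.556] F [-0.7  0.1 -0.1] grip 1.002
[[-0.948  0.312 -0.057]
 [ 0.048 -0.037 -0.998]
 [-0.314 -0.949  0.02 ]]
```

Emit:
{"fn": "jog_arm", "kwargs": {"moves": [-300,-600,0,0,-300,-600,0,0,-300,-600,0,0,-300,-600,0,0,-300,-600,0,0]}}

```text
time_s: 11.55
ee_pos: [0.4756, -0.027, 0.909]
tcp_rot: [0.43, 2.012, -2.076]
force: [0.4, 0.4, 0.2]
grip_width: 0.995
```

Emit:
{"fn": "jog_arm", "kwargs": {"moves": [-300,-600,0,0,-300,-600,0,0,-300,-600,0,0,-300,-600,0,0,-300,-600,0,0]}}

```text
time_s: 11.97
ee_pos: [0.4414, -0.0234, 0.9301]
tcp_rot: [0.47, 1.985, -2.051]
force: [-0.2, -0.3, -0.0]
grip_width: 1.003
```

Emit:
{"fn": "jog_arm", "kwargs": {"moves": [-300,-600,0,0,-300,-600,0,0,-300,-600,0,0,-300,-600,0,0,-300,-600,0,0]}}

```text
time_s: 12.38
ee_pos: [0.4085, -0.0204, 0.949]
tcp_rot: [0.51, 1.957, -2.024]
force: [-1.0, -0.2, 0.5]
grip_width: 0.998
```

Emit:
{"fn": "jog_arm", "kwargs": {"moves": [-300,-600,0,0,-300,-600,0,0,-300,-600,0,0,-300,-600,0,0,-300,-600,0,0]}}

```text
time_s: 12.8
ee_pos: [0.3833, 0.01, 0.9654]
tcp_rot: [0.455, 1.924, -1.939]
force: [1.3, -0.6, 0.4]
grip_width: 0.999
```

```bash
python3 -c "
from h import *
st()
"
```

```text
t 12.8 pos [0.3833 0.01   0.9654] q [-1.232  0.085  1.34   0.564 -0.141  2.058 -1.548] F [ 1.3 -0.6  0.4] grip 0.999
[[-0.879  0.475  0.03 ]
 [-0.034  0.001 -0.999]
 [-0.475 -0.88   0.016]]
```

Emit:
{"fn": "jog_arm", "kwargs": {"moves": [-600,-300,20,0,-600,-300,20,0,-600,-300,20,0,-600,-300,20,0,-600,-300,20,0]}}

```text
time_s: 13.22
ee_pos: [0.4197, 0.0176, 0.9734]
tcp_rot: [0.489, 1.898, -1.92]
force: [-0.7, 0.9, 0.9]
grip_width: 1.004
```

```bash
python3 -c "
from h import *
st()
"
```

```text
t 13.22 pos [0.4197 0.0176 0.9734] q [-0.579  0.184  0.733  0.401 -0.202  2.058 -1.569] F [-0.7  0.9  0.9] grip 1.004
[[-0.861  0.508  0.028]
 [-0.034 -0.002 -0.999]
 [-0.508 -0.861  0.019]]
```

Emit:
{"fn": "jog_arm", "kwargs": {"moves": [-600,-400,0,0,-600,-400,0,0,-600,-400,0,0,-600,-400,0,0,-600,-400,0,0]}}

```text
time_s: 13.63
ee_pos: [0.4453, 0.0195, 0.9776]
tcp_rot: [0.521, 1.876, -1.9]
force: [-0.3, -0.4, -0.3]
grip_width: 0.998
```

Emit:
{"fn": "jog_arm", "kwargs": {"moves": [-600,-400,0,0,-600,-400,0,0,-600,-400,0,0,-600,-400,0,0,-600,-400,0,0]}}

```text
time_s: 14.05
ee_pos: [0.4548, 0.0209, 0.9835]
tcp_rot: [0.55, 1.854, -1.878]
force: [-0.5, 0.9, -0.4]
grip_width: 0.999
```

```bash
python3 -c "
from h import *
st()
"
```

```text
t 14.05 pos [0.4548 0.0209 0.9835] q [-0.344  0.32   0.71   0.192 -0.409  2.058 -1.574] F [-0.5  0.9 -0.4] grip 0.999
[[-0.823  0.567  0.026]
 [-0.033 -0.003 -0.999]
 [-0.567 -0.823  0.021]]
```

```bash
cat >> h.py <<'E'
def go(T,jaw=None):
    st(); o=robot.observe(); M=R.from_rotvec(o['tcp_rot']).as_matrix()
    print('rel',(M.T@(np.array(T)-o['ee_pos'])*1000).round(1))
    if jaw is not None:
        d=M.T@np.array(jaw); print('turn',np.degrees(np.arctan2(d[0],d[2])).round(2),'resid',np.degrees(np.arcsin(d[1]/np.linalg.norm(d))).round(2))
E
python3 -c "
from h import *
go([.42,.109,.35],[-.0819,-.9966,0])
"
```

```text
t 14.05 pos [0.4548 0.0209 0.9835] q [-0.344  0.32   0.71   0.192 -0.409  2.058 -1.574] F [-0.5  0.9 -0.4] grip 0.999
[[-0.823  0.567  0.026]
 [-0.033 -0.003 -0.999]
 [-0.567 -0.823  0.021]]
rel [ 384.9  501.7 -102.3]
turn 5.78 resid -2.51
```

Emit:
{"fn": "jog_arm", "kwargs": {"moves": [21,28,-5,2,42,56,-10,4,63,84,-15,5.8,84,112,-20,5.8,105,140,-25,5.8]}}

```text
time_s: 14.47
ee_pos: [0.4416, 0.0294, 0.9318]
tcp_rot: [0.665, 1.92, -1.877]
force: [-0.7, -2.8, 1.8]
grip_width: 1.0
```

```bash
python3 -c "
from h import *
go([.42,.109,.35],[-.0819,-.9966,0])
"
```

```text
t 14.47 pos [0.4416 0.0294 0.9318] q [-0.998  0.002  0.802  0.732  0.114  1.809 -1.779] F [-0.7 -2.8  1.8] grip 1.0
[[-0.819  0.571 -0.061]
 [ 0.074 -0.    -0.997]
 [-0.569 -0.821 -0.042]]
rel [354.7 465.3 -53.9]
turn -0.36 resid -2.66
```

Emit:
{"fn": "jog_arm", "kwargs": {"moves": [25,33,-4,0,50,66,-8,0,75,99,-12,0,100,132,-16,0,125,165,-20,0]}}

```text
time_s: 14.88
ee_pos: [0.4335, 0.0578, 0.7361]
tcp_rot: [0.661, 1.921, -1.874]
force: [1.0, -1.0, 0.7]
grip_width: 1.003
```

Emit:
{"fn": "jog_arm", "kwargs": {"moves": [25,33,-4,0,50,66,-8,0,75,99,-12,0,100,132,-16,0,125,165,-20,0]}}

```text
time_s: 15.3
ee_pos: [0.4267, 0.0863, 0.5302]
tcp_rot: [0.662, 1.921, -1.876]
force: [1.1, 0.9, 0.5]
grip_width: 1.0
```

```bash
python3 -c "
from h import *
go([.42,.109,.35],[-.0819,-.9966,0])
"
```

```text
t 15.3 pos [0.4267 0.0863 0.5302] q [-1.008 -0.447  0.431  1.959  0.555  1.105 -2.338] F [1.1 0.9 0.5] grip 1.0
[[-0.82   0.57  -0.058]
 [ 0.072  0.002 -0.997]
 [-0.568 -0.822 -0.042]]
rel [109.5 144.3 -14.6]
turn -0.25 resid -2.77
```

```bash
python3 -c "
from h import *
go([.452,.109,.303],[-.0819,-.9966,0])
"
```

```text
t 15.3 pos [0.4267 0.0863 0.5302] q [-1.008 -0.447  0.431  1.959  0.555  1.105 -2.338] F [1.1 0.9 0.5] grip 1.0
[[-0.82   0.57  -0.058]
 [ 0.072  0.002 -0.997]
 [-0.568 -0.822 -0.042]]
rel [110.  201.2 -14.5]
turn -0.25 resid -2.77
```

Emit:
{"fn": "jog_arm", "kwargs": {"moves": [16,30,-3,0,33,60,-6,0,50,90,-9,0,66,120,-12,0,80,150,-14,0]}}

```text
time_s: 15.72
ee_pos: [0.4474, 0.1064, 0.3625]
tcp_rot: [0.661, 1.922, -1.876]
force: [0.8, -0.5, -0.2]
grip_width: 1.0
```

```bash
python3 -c "
from h import *
go([.452,.109,.303],[-.0819,-.9966,0])
"
```

```text
t 15.72 pos [0.4474 0.1064 0.3625] q [-0.999 -0.269  0.514  2.199  0.619  0.706 -2.488] F [ 0.8 -0.5 -0.2] grip 1.0
[[-0.82   0.57  -0.057]
 [ 0.071  0.002 -0.997]
 [-0.568 -0.822 -0.042]]
rel [30.2 51.5 -0.3]
turn -0.23 resid -2.79
```

Emit:
{"fn": "jog_arm", "kwargs": {"moves": [10,15,0,0,20,30,0,0,30,45,0,0,30,51,0,0,30,51,0,0]}}

```text
time_s: 16.13
ee_pos: [0.4525, 0.1083, 0.3043]
tcp_rot: [0.66, 1.92, -1.879]
force: [0.3, 0.2, -0.4]
grip_width: 0.999
```

```bash
python3 -c "
from h import *
go([.519,.109,.206],[-.0819,-.9966,0])
for n in('scene','top'):
    p,d=robot.get_image(n); crop(p,*((250,100,450,355) if n=='scene' else (165,85,295,265)),3 if n=='scene' else 4,n+'3'); np.save(n+'3_p.npy',p); np.save(n+'3_d.npy',d)
"
```

```text
t 16.13 pos [0.4525 0.1083 0.3043] q [-0.97  -0.157  0.525  2.257  0.644  0.545 -2.548] F [ 0.3  0.2 -0.4] grip 0.999
[[-0.821  0.568 -0.059]
 [ 0.071 -0.001 -0.997]
 [-0.567 -0.823 -0.04 ]]
rel [  1.2 118.7  -0.7]
turn -0.2 resid -2.63
```

View pics/scene3.png

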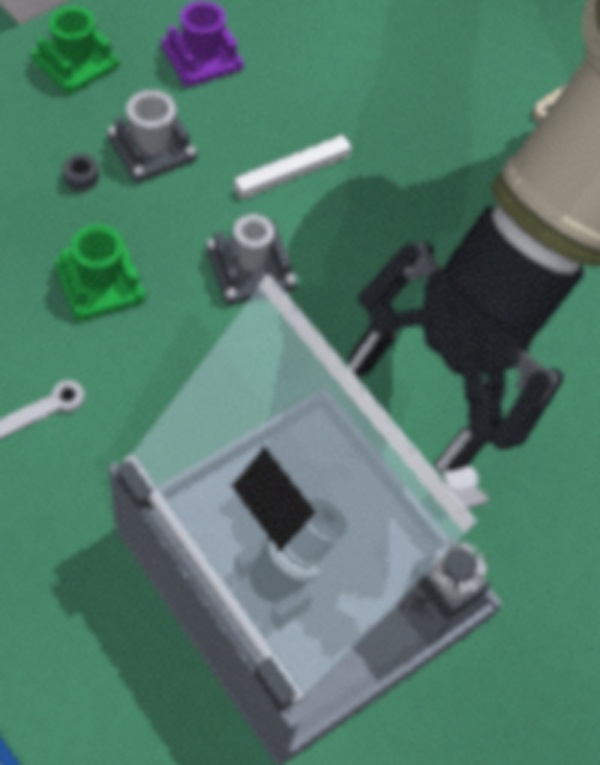

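View pics/top3.png

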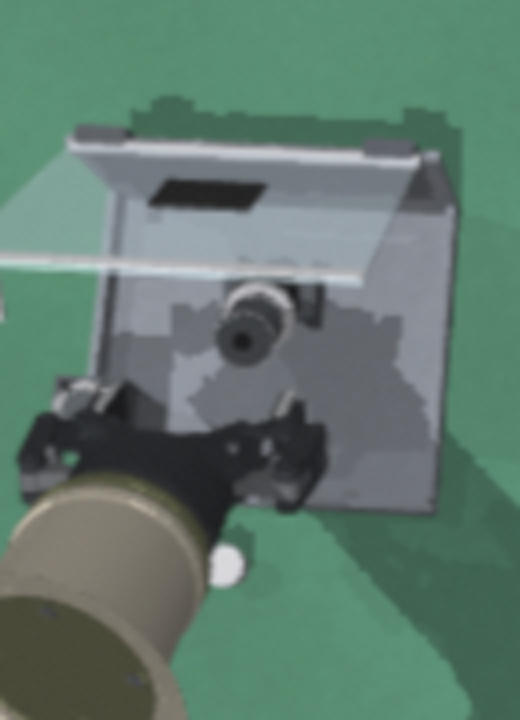

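Emit:
{"fn": "jog_arm", "kwargs": {"moves": [0,0,0,-7,0,0,0,-14,0,0,0,-21,0,0,0,-28,0,0,0,-35]}}

```text
time_s: 16.65
ee_pos: [0.4532, 0.1085, 0.307]
tcp_rot: [0.058, 1.512, -1.798]
force: [0.8, 0.2, -0.5]
grip_width: 0.998
```

Emit:
{"fn": "jog_arm", "kwargs": {"moves": [0,0,0,-7,0,0,0,-14,0,0,0,-21,0,0,0,-28,0,0,0,-35]}}

```text
time_s: 17.07
ee_pos: [0.4532, 0.1085, 0.3069]
tcp_rot: [-0.452, 1.068, -1.613]
force: [-0.3, -0.4, -0.1]
grip_width: 0.999
```

Emit:
{"fn": "jog_arm", "kwargs": {"moves": [0,0,0,-7,0,0,0,-14,0,0,0,-21,0,0,0,-28,0,0,0,-35]}}

```text
time_s: 17.48
ee_pos: [0.4532, 0.1085, 0.3068]
tcp_rot: [-0.875, 0.602, -1.34]
force: [-0.3, 0.9, -0.3]
grip_width: 1.0
```

Emit:
{"fn": "jog_arm", "kwargs": {"moves": [0,0,0,-7,0,0,0,-14,0,0,0,-21,0,0,0,-28,0,0,0,-35]}}

```text
time_s: 17.9
ee_pos: [0.4533, 0.1085, 0.3067]
tcp_rot: [-1.214, 0.124, -0.996]
force: [0.5, 0.7, -0.7]
grip_width: 1.001
```

Emit:
{"fn": "jog_arm", "kwargs": {"moves": [0,0,0,-7,0,0,0,-14,0,0,0,-21,0,0,0,-28,0,0,0,-35]}}

```text
time_s: 18.32
ee_pos: [0.4533, 0.1084, 0.3066]
tcp_rot: [-1.466, -0.355, -0.588]
force: [-0.3, 0.3, 0.1]
grip_width: 1.003
```

```bash
python3 -c "
from h import *
go([.519,.109,.206],[.0819,.9966,0])
"
```

```text
t 18.32 pos [0.4533 0.1084 0.3066] q [-1.4   -0.28   0.909  2.268  0.852  0.64   0.37 ] F [-0.3  0.3  0.1] grip 1.003
[[ 0.811  0.571  0.126]
 [-0.155  0.002  0.988]
 [ 0.564 -0.821  0.09 ]]
rel [ -3.5 120.1  -0.2]
turn -5.04 resid 2.8
```

Emit:
{"fn": "jog_arm", "kwargs": {"moves": [-1,25,0,-2,-2,50,0,-5,-3,75,0,-5,-3,95,0,-5,-3,110,0,-5]}}

```text
time_s: 18.73
ee_pos: [0.5043, 0.1134, 0.2303]
tcp_rot: [-1.488, -0.423, -0.52]
force: [-0.6, 2.5, 2.5]
grip_width: 0.996
```

```bash
python3 -c "
from h import *
go([.5186,.108,.2056],[.0819,.9966,0])
for n in('scene','top'):
    p,d=robot.get_image(n); crop(p,*((300,150,430,355) if n=='scene' else (165,85,295,265)),4 if n=='top' else 3.8,n+'4'); np.save(n+'4_p.npy',p); np.save(n+'4_d.npy',d)
"
```

```text
t 18.73 pos [0.5043 0.1134 0.2303] q [-1.295  0.196  0.994  2.221  0.115  0.238  1.044] F [-0.6  2.5  2.5] grip 0.996
[[ 0.821  0.569  0.05 ]
 [-0.067  0.01   0.998]
 [ 0.567 -0.822  0.047]]
rel [-1.9 28.4 -5.8]
turn 0.01 resid 3.25
```

View pics/scene4.png

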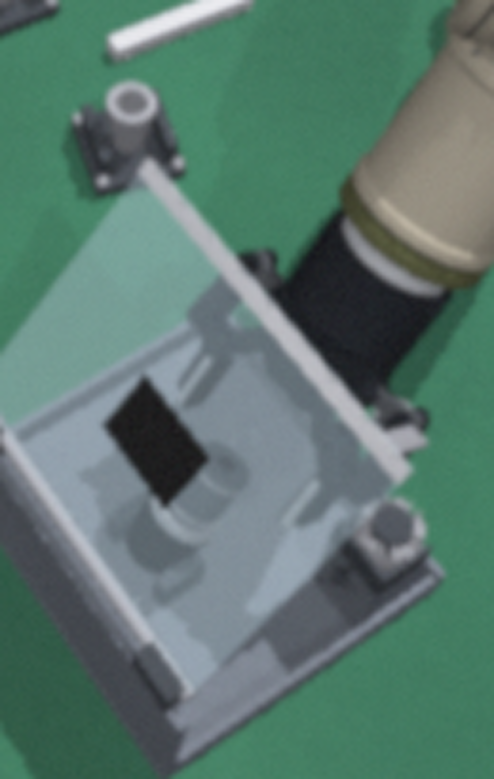

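View pics/top4.png

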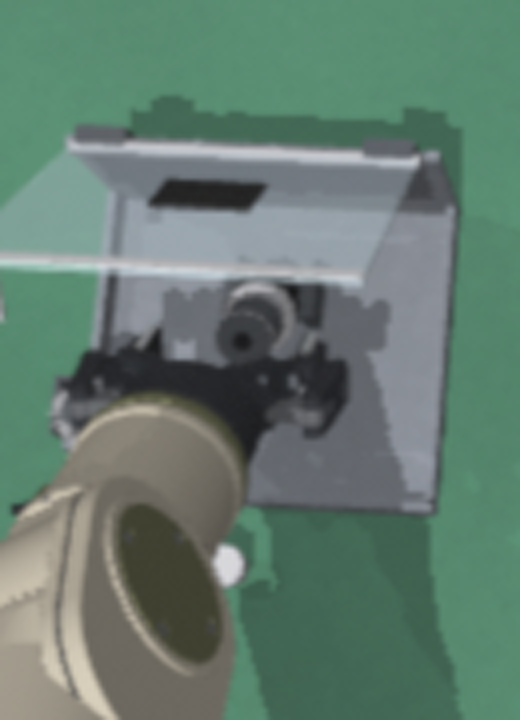

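Emit:
{"fn": "jog_arm", "kwargs": {"moves": [0,0,-3,0,-1,7,-6,0,-2,14,-6,0,-2,21,-6,0,-2,28,-6,0]}}

```text
time_s: 19.25
ee_pos: [0.5174, 0.1067, 0.2069]
tcp_rot: [-1.488, -0.422, -0.52]
force: [0.9, -0.9, 0.3]
grip_width: 0.998
```

```bash
python3 -c "
from h import *
go([.5186,.108,.2056],[.0819,.9966,0])
p,d=robot.get_image('top'); crop(p,195,145,270,205,8,'t5')
p,d=robot.get_image('scene'); crop(p,320,230,400,300,8,'s5')
"
```

```text
t 19.25 pos [0.5174 0.1067 0.2069] q [-1.087  0.259  0.807  2.202  0.012  0.179  1.142] F [ 0.9 -0.9  0.3] grip 0.998
[[ 0.821  0.569  0.05 ]
 [-0.068  0.01   0.998]
 [ 0.567 -0.822  0.047]]
rel [0.2 1.8 1.2]
turn -0.02 resid 3.26
```

View pics/t5.png

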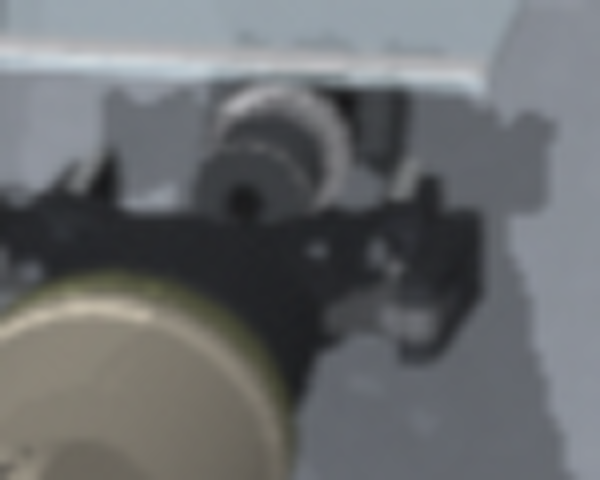

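View pics/s5.png

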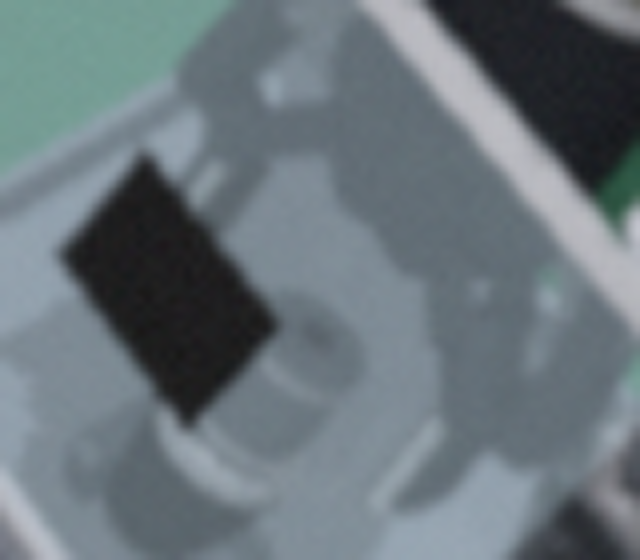

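Emit:
{"fn": "jog_arm", "kwargs": {"moves": [0,1,0,0,0,2,1,0,0,2,1,0,0,2,1,0,0,2,1,0], "hand": 255, "squeeze": 30}}

```text
time_s: 19.77
ee_pos: [0.5185, 0.1072, 0.2038]
tcp_rot: [-1.49, -0.42, -0.521]
force: [-12.3, 1.0, 14.3]
grip_width: 0.387
```

Emit:
{"fn": "jog_arm", "kwargs": {"moves": [0,0,0,0,0,0,0,0,0,0,0,0,0,0,0,0,0,0,0,0]}}

```text
time_s: 20.18
ee_pos: [0.5185, 0.1071, 0.2038]
tcp_rot: [-1.49, -0.42, -0.521]
force: [-11.4, 0.1, 14.2]
grip_width: 0.396
```

```bash
python3 -c "
from h import *
go([.5186,.108,.2056],[.0819,.9966,0])
print(robot.observe()['ft_torque'])
"
```

```text
t 20.18 pos [0.5185 0.1071 0.2038] q [-1.077e+00  2.690e-01  7.970e-01  2.200e+00  1.000e-03  1.760e-01
  1.147e+00] F [-11.4   0.1  14.2] grip 0.396
[[ 0.822  0.567  0.053]
 [-0.069  0.008  0.998]
 [ 0.565 -0.824  0.046]]
rel [ 1.1 -1.4  1. ]
turn -0.09 resid 3.11
[-0.27226766  0.92680545 -0.20766877]
```

Emit:
{"fn": "jog_arm", "kwargs": {"moves": [0,-4,0,0,0,-9,0,0,0,-14,1,0,0,-20,1,0,0,-26,1,0]}}

```text
time_s: 20.6
ee_pos: [0.503, 0.1074, 0.2244]
tcp_rot: [-1.492, -0.418, -0.519]
force: [0.5, 0.0, -3.6]
grip_width: 0.387
```

Emit:
{"fn": "jog_arm", "kwargs": {"moves": [0,-6,0,0,0,-12,1,0,0,-18,1,0,0,-24,1,0,0,-30,2,0]}}

```text
time_s: 21.02
ee_pos: [0.4861, 0.1089, 0.249]
tcp_rot: [-1.492, -0.417, -0.52]
force: [-0.8, -0.2, -4.0]
grip_width: 0.384
```

```bash
python3 -c "
from h import *
go([.5186,.108,.2056],[.0819,.9966,0])
p,d=robot.get_image('top'); crop(p,165,105,285,235,5,'t6')
p,d=robot.get_image('scene'); crop(p,300,180,420,310,5,'s6')
"
```

```text
t 21.02 pos [0.4861 0.1089 0.249 ] q [-1.585  0.088  1.268  2.254  0.344  0.306  0.861] F [-0.8 -0.2 -4. ] grip 0.384
[[ 0.823  0.565  0.054]
 [-0.069  0.006  0.998]
 [ 0.564 -0.825  0.044]]
rel [ 2.3 54.2 -1.1]
turn -0.1 resid 2.98
```

View pics/s6.png

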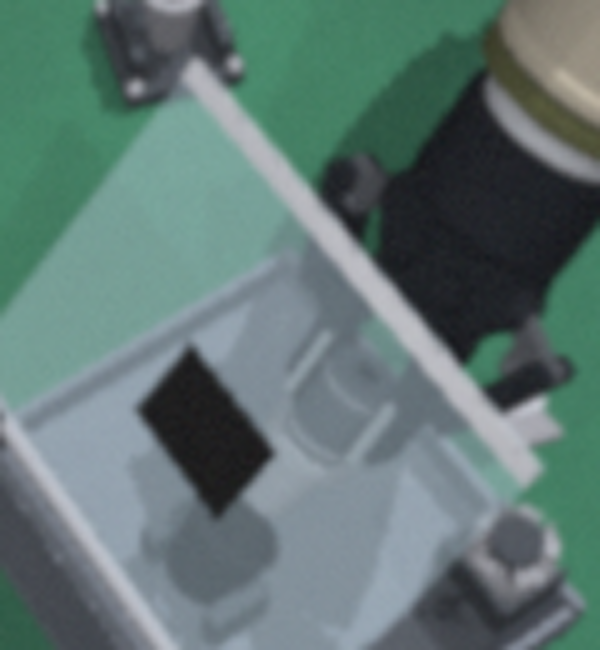

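```bash
python3 -c "
from h import *
go([.41,.04,.42])
"
```

```text
t 21.12 pos [0.4861 0.11   0.2493] q [-1.587  0.087  1.268  2.254  0.344  0.305  0.862] F [ 0.4  0.3 -4.5] grip 0.39
[[ 0.823  0.566  0.052]
 [-0.068  0.008  0.998]
 [ 0.564 -0.824  0.046]]
rel [  38.4 -184.4  -66. ]
```

Emit:
{"fn": "jog_arm", "kwargs": {"moves": [0,-25,0,0,2,-55,-5,0,10,-85,-15,0,20,-115,-30,0,30,-145,-45,0]}}

```text
time_s: 21.53
ee_pos: [0.4341, 0.0741, 0.3579]
tcp_rot: [-1.492, -0.422, -0.521]
force: [1.4, 1.6, -4.5]
grip_width: 0.393
```

Emit:
{"fn": "jog_arm", "kwargs": {"moves": [8,-25,-20,0,8,-40,-40,0,8,-40,-60,0,8,-40,-80,0,8,-40,-80,0]}}

```text
time_s: 21.95
ee_pos: [0.4148, -0.012, 0.3904]
tcp_rot: [-1.493, -0.412, -0.527]
force: [-0.1, 0.4, -4.7]
grip_width: 0.39
```

```bash
python3 -c "
from h import *
go([.2,-.04,.5])
"
```

```text
t 21.95 pos [ 0.4148 -0.012   0.3904] q [-0.822 -0.495  0.551  2.25   0.564  0.787  0.95 ] F [-0.1  0.4 -4.7] grip 0.39
[[ 0.822  0.566  0.062]
 [-0.076  0.002  0.997]
 [ 0.564 -0.825  0.045]]
rel [-112.6 -211.9  -36.3]
```

Emit:
{"fn": "jog_arm", "kwargs": {"moves": [-320,-220,-25,0,-320,-220,-25,0,-320,-220,-25,0,-320,-220,-25,0,-320,-220,-25,0]}}

```text
time_s: 22.37
ee_pos: [0.3657, -0.0126, 0.4025]
tcp_rot: [-1.484, -0.421, -0.518]
force: [-0.9, 0.1, -3.6]
grip_width: 0.389
```

```bash
python3 -c "
from h import *
st()
"
```

```text
t 22.37 pos [ 0.3657 -0.0126  0.4025] q [-0.182 -0.497  0.049  2.293  0.123  0.748  1.311] F [-0.9  0.1 -3.6] grip 0.389
[[ 0.823  0.567  0.048]
 [-0.069  0.015  0.998]
 [ 0.565 -0.824  0.051]]
```

Emit:
{"fn": "jog_arm", "kwargs": {"moves": [-320,-220,-25,0,-320,-220,-25,0,-320,-220,-25,0,-320,-220,-25,0,-320,-220,-25,0]}}

```text
time_s: 22.78
ee_pos: [0.3484, -0.0049, 0.3735]
tcp_rot: [-1.477, -0.41, -0.488]
force: [-1.0, 2.9, -3.3]
grip_width: 0.39
```

```bash
python3 -c "
from h import *
st()
"
```

```text
t 22.78 pos [ 0.3484 -0.0049  0.3735] q [ 0.168 -0.498 -0.225  2.348 -0.158  0.705  1.547] F [-1.   2.9 -3.3] grip 0.39
[[ 0.837  0.546  0.035]
 [-0.061  0.03   0.998]
 [ 0.544 -0.837  0.058]]
```

Emit:
{"fn": "jog_arm", "kwargs": {"moves": [-240,-400,0,0,-240,-400,0,0,-240,-400,0,0,-240,-400,0,0,-240,-400,0,0]}}

```text
time_s: 23.2
ee_pos: [0.3403, -0.0069, 0.3594]
tcp_rot: [-1.489, -0.368, -0.483]
force: [-0.2, -2.2, -2.6]
grip_width: 0.39
```

```bash
python3 -c "
from h import *
st()
"
```

```text
t 23.2 pos [ 0.3403 -0.0069  0.3594] q [ 0.11  -0.498 -0.187  2.374 -0.099  0.713  1.473] F [-0.2 -2.2 -2.6] grip 0.39
[[ 0.852  0.52   0.06 ]
 [-0.08   0.017  0.997]
 [ 0.517 -0.854  0.056]]
```

Emit:
{"fn": "jog_arm", "kwargs": {"moves": [-300,-400,0,0,-300,-400,0,0,-300,-400,0,0,-300,-400,0,0,-300,-400,0,0]}}

```text
time_s: 23.62
ee_pos: [0.3305, -0.0042, 0.3398]
tcp_rot: [-1.473, -0.357, -0.448]
force: [0.4, 2.7, -2.4]
grip_width: 0.386
```

Emit:
{"fn": "jog_arm", "kwargs": {"moves": [-300,-300,0,0,-300,-300,0,0,-300,-300,0,0,-300,-300,0,0,-300,-300,0,0]}}

```text
time_s: 24.03
ee_pos: [0.3241, -0.0141, 0.3319]
tcp_rot: [-1.474, -0.325, -0.432]
force: [-0.1, 0.8, -3.9]
grip_width: 0.386
```

```bash
python3 -c "
from h import *
st()
"
```

```text
t 24.03 pos [ 0.3241 -0.0141  0.3319] q [ 0.315 -0.498 -0.312  2.416 -0.29   0.728  1.673] F [-0.1  0.8 -3.9] grip 0.386
[[ 0.881  0.469  0.051]
 [-0.081  0.044  0.996]
 [ 0.465 -0.882  0.077]]
```

Emit:
{"fn": "jog_arm", "kwargs": {"moves": [-400,-100,0,0,-400,-100,0,0,-400,-100,0,0,-400,-100,0,0,-400,-100,0,0]}}

```text
time_s: 24.45
ee_pos: [0.3187, -0.0222, 0.3287]
tcp_rot: [-1.482, -0.293, -0.415]
force: [-0.4, -0.4, -3.8]
grip_width: 0.387
```

```bash
python3 -c "
from h import *
st()
"
```

```text
t 24.45 pos [ 0.3187 -0.0222  0.3287] q [ 0.373 -0.499 -0.333  2.416 -0.313  0.762  1.711] F [-0.4 -0.4 -3.8] grip 0.387
[[ 0.895  0.441  0.063]
 [-0.089  0.039  0.995]
 [ 0.437 -0.896  0.074]]
```

Emit:
{"fn": "jog_arm", "kwargs": {"moves": [-500,-200,0,0,-500,-200,0,0,-500,-200,0,0,-500,-200,0,0,-500,-200,0,0]}}

```text
time_s: 24.87
ee_pos: [0.3118, -0.0363, 0.3259]
tcp_rot: [-1.481, -0.27, -0.39]
force: [0.1, -0.9, -4.1]
grip_width: 0.387
```

Emit:
{"fn": "jog_arm", "kwargs": {"moves": [-500,-200,0,0,-500,-200,0,0,-500,-200,0,0,-500,-200,0,0,-500,-200,0,0]}}

```text
time_s: 25.28
ee_pos: [0.2981, -0.0697, 0.3237]
tcp_rot: [-1.475, -0.248, -0.365]
force: [-0.1, -0.0, -3.6]
grip_width: 0.384
```

Emit:
{"fn": "jog_arm", "kwargs": {"moves": [-500,-200,0,0,-500,-200,0,0,-500,-200,0,0,-500,-200,0,0,-500,-200,0,0]}}

```text
time_s: 25.7
ee_pos: [0.2547, -0.1394, 0.3231]
tcp_rot: [-1.46, -0.233, -0.343]
force: [0.8, -1.3, -4.6]
grip_width: 0.392
```

```bash
python3 -c "
from h import *
st()
"
```

```text
t 25.7 pos [ 0.2547 -0.1394  0.3231] q [ 0.941 -0.499 -0.346  2.415 -0.532  0.991  2.362] F [ 0.8 -1.3 -4.6] grip 0.392
[[ 0.929  0.365  0.052]
 [-0.085  0.075  0.994]
 [ 0.359 -0.928  0.101]]
```

Emit:
{"fn": "jog_arm", "kwargs": {"moves": [-200,-80,150,0,-200,-80,150,0,-300,-120,150,0,-300,-120,150,0,-300,-120,150,0]}}

```text
time_s: 26.12
ee_pos: [0.233, -0.1566, 0.3193]
tcp_rot: [-1.438, -0.217, -0.32]
force: [0.3, 0.6, -3.1]
grip_width: 0.385
```

```bash
python3 -c "
from h import *
st()
"
```

```text
t 26.12 pos [ 0.233  -0.1566  0.3193] q [ 1.135 -0.499 -0.407  2.415 -0.584  1.069  2.515] F [ 0.3  0.6 -3.1] grip 0.385
[[ 0.938  0.343  0.046]
 [-0.085  0.101  0.991]
 [ 0.336 -0.934  0.124]]
```

```bash
python3 -c "
from h import *
go([.34,.09,.35])
"
```

```text
t 26.12 pos [ 0.233  -0.1566  0.3193] q [ 1.135 -0.499 -0.407  2.415 -0.584  1.069  2.515] F [ 0.3  0.6 -3.1] grip 0.385
[[ 0.938  0.343  0.046]
 [-0.085  0.101  0.991]
 [ 0.336 -0.934  0.124]]
rel [ 89.7  33.  253.2]
```

Emit:
{"fn": "jog_arm", "kwargs": {"moves": [22,7,30,0,44,14,60,0,60,20,95,0,75,26,130,0,85,30,165,0]}}

```text
time_s: 26.53
ee_pos: [0.3243, -0.0114, 0.3392]
tcp_rot: [-1.436, -0.219, -0.322]
force: [0.9, -1.2, -3.3]
grip_width: 0.386
```

Emit:
{"fn": "jog_arm", "kwargs": {"moves": [5,3,35,0,5,3,70,0,5,3,90,0,-30,0,95,0,-60,-20,95,0]}}

```text
time_s: 26.95
ee_pos: [0.3167, 0.0802, 0.3511]
tcp_rot: [-1.443, -0.22, -0.324]
force: [-0.5, -0.7, -3.6]
grip_width: 0.383
```

```bash
python3 -c "
from h import *
go([.2,.05,.35])
"
```

```text
t 26.95 pos [0.3167 0.0802 0.3511] q [ 0.261 -0.491 -0.501  2.328 -0.312  0.898  1.423] F [-0.5 -0.7 -3.6] grip 0.383
[[ 0.937  0.347  0.047]
 [-0.085  0.096  0.992]
 [ 0.34  -0.933  0.119]]
rel [-107.1  -42.4  -35.5]
```

Emit:
{"fn": "jog_arm", "kwargs": {"moves": [-440,-180,-145,0,-440,-180,-145,0,-440,-180,-145,0,-440,-180,-145,0,-440,-180,-145,0]}}

```text
time_s: 27.37
ee_pos: [0.2928, 0.0706, 0.3262]
tcp_rot: [-1.433, -0.196, -0.276]
force: [-2.5, 5.1, -3.2]
grip_width: 0.391
```

Emit:
{"fn": "jog_arm", "kwargs": {"moves": [-440,-180,-145,0,-440,-180,-145,0,-440,-180,-145,0,-440,-180,-145,0,-440,-180,-145,0]}}

```text
time_s: 27.78
ee_pos: [0.2901, 0.0465, 0.3202]
tcp_rot: [-1.464, -0.138, -0.295]
force: [-0.6, -4.2, -3.2]
grip_width: 0.39
```

```bash
python3 -c "
from h import *
st()
"
```

```text
t 27.78 pos [0.2901 0.0465 0.3202] q [ 0.055 -0.499 -0.284  2.416 -0.191  0.919  1.347] F [-0.6 -4.2 -3.2] grip 0.39
[[ 0.956  0.279  0.086]
 [-0.112  0.078  0.991]
 [ 0.27  -0.957  0.106]]
```

Emit:
{"fn": "jog_arm", "kwargs": {"moves": [-430,-150,20,0,-430,-150,20,0,-430,-150,20,0,-430,-150,20,0,-430,-150,20,0]}}

```text
time_s: 28.2
ee_pos: [0.2778, 0.0787, 0.3189]
tcp_rot: [-1.473, -0.114, -0.267]
force: [0.9, -3.8, -4.4]
grip_width: 0.389
```

Emit:
{"fn": "jog_arm", "kwargs": {"moves": [-430,-150,20,0,-430,-150,20,0,-430,-150,20,0,-430,-150,20,0,-430,-150,20,0]}}

```text
time_s: 28.62
ee_pos: [0.249, 0.1365, 0.3177]
tcp_rot: [-1.473, -0.118, -0.211]
force: [-2.2, 5.0, -2.0]
grip_width: 0.386
```

```bash
python3 -c "
from h import *
st()
"
```

```text
t 28.62 pos [0.249  0.1365 0.3177] q [-0.306 -0.499 -0.303  2.414 -0.113  0.983  0.973] F [-2.2  5.  -2. ] grip 0.386
[[ 0.976  0.213  0.05 ]
 [-0.069  0.084  0.994]
 [ 0.208 -0.973  0.096]]
```

Emit:
{"fn": "jog_arm", "kwargs": {"moves": [-380,-120,-220,0,-380,-120,-220,0,-380,-120,-220,0,-380,-120,-220,0,-380,-120,-220,0]}}

```text
time_s: 29.03
ee_pos: [0.2411, 0.1389, 0.3102]
tcp_rot: [-1.508, -0.073, -0.215]
force: [-1.1, 1.0, -2.9]
grip_width: 0.388
```

Emit:
{"fn": "jog_arm", "kwargs": {"moves": [-380,-120,-220,0,-380,-120,-220,0,-380,-120,-220,0,-380,-120,-220,0,-380,-120,-220,0]}}

```text
time_s: 29.45
ee_pos: [0.2121, 0.1669, 0.3103]
tcp_rot: [-1.534, -0.052, -0.196]
force: [0.0, -0.8, -4.7]
grip_width: 0.389
```

```bash
python3 -c "
from h import *
st()
"
```

```text
t 29.45 pos [0.2121 0.1669 0.3103] q [-0.37  -0.499 -0.406  2.416 -0.116  1.057  0.784] F [ 0.  -0.8 -4.7] grip 0.389
[[ 0.983  0.159  0.089]
 [-0.095  0.025  0.995]
 [ 0.156 -0.987  0.039]]
```

Emit:
{"fn": "jog_arm", "kwargs": {"moves": [25,0,-30,0,50,0,-60,0,70,0,-95,0,75,0,-125,0,60,0,-125,0]}}

```text
time_s: 29.87
ee_pos: [0.2717, 0.0318, 0.3169]
tcp_rot: [-1.532, -0.044, -0.199]
force: [-0.6, 0.9, -2.4]
grip_width: 0.388
```

Emit:
{"fn": "jog_arm", "kwargs": {"moves": [-440,-80,-90,0,-440,-80,-90,0,-440,-80,-90,0,-440,-80,-90,0,-440,-80,-90,0]}}

```text
time_s: 30.28
ee_pos: [0.2628, 0.0411, 0.3146]
tcp_rot: [-1.535, -0.035, -0.15]
force: [-1.9, 4.8, -3.8]
grip_width: 0.395
```

Emit:
{"fn": "jog_arm", "kwargs": {"moves": [-440,-80,-90,0,-440,-80,-90,0,-440,-80,-90,0,-440,-80,-90,0,-440,-80,-90,0]}}

```text
time_s: 30.7
ee_pos: [0.2561, 0.0297, 0.3153]
tcp_rot: [-1.553, 0.03, -0.145]
force: [-0.2, -4.2, -2.7]
grip_width: 0.395
```

```bash
python3 -c "
from h import *
st()
"
```

```text
t 30.7 pos [0.2561 0.0297 0.3153] q [ 0.005 -0.499 -0.23   2.416 -0.116  1.142  1.302] F [-0.2 -4.2 -2.7] grip 0.395
[[ 0.991  0.074  0.111]
 [-0.112  0.011  0.994]
 [ 0.072 -0.997  0.019]]
```

Emit:
{"fn": "jog_arm", "kwargs": {"moves": [-440,-30,-50,0,-440,-30,-50,0,-440,-30,-50,0,-440,-30,-50,0,-440,-30,-50,0]}}

```text
time_s: 31.12
ee_pos: [0.2469, 0.0446, 0.3159]
tcp_rot: [-1.553, 0.066, -0.109]
force: [0.8, 0.3, -4.0]
grip_width: 0.39
```

```bash
python3 -c "
from h import *
st()
"
```

```text
t 31.12 pos [0.2469 0.0446 0.3159] q [-0.111 -0.499 -0.186  2.415 -0.102  1.189  1.22 ] F [ 0.8  0.3 -4. ] grip 0.39
[[ 0.993  0.028  0.111]
 [-0.111  0.015  0.994]
 [ 0.027 -0.999  0.018]]
```

Emit:
{"fn": "jog_arm", "kwargs": {"moves": [-25,0,-8,0,-25,0,-8,0,-25,0,-8,0,-25,0,-8,0,-25,0,-8,0]}}

```text
time_s: 31.53
ee_pos: [0.243, 0.045, 0.314]
tcp_rot: [-1.554, 0.073, -0.086]
force: [-0.4, -0.9, -5.1]
grip_width: 0.387
```

```bash
python3 -c "
from h import *
go([.445,-.307,.35])
"
```

```text
t 31.53 pos [0.243 0.045 0.314] q [-0.015 -0.499 -0.26   2.416 -0.146  1.202  1.276] F [-0.4 -0.9 -5.1] grip 0.387
[[ 0.995  0.009  0.101]
 [-0.101  0.015  0.995]
 [ 0.007 -1.     0.016]]
rel [ 236.9  -39.6 -329.2]
```

Emit:
{"fn": "jog_arm", "kwargs": {"moves": [20,-15,-20,6,40,-30,-45,12,60,-45,-75,18,80,-50,-105,24,100,-55,-135,30]}}

```text
time_s: 31.95
ee_pos: [0.329, -0.1023, 0.3681]
tcp_rot: [-1.497, 0.489, -0.496]
force: [0.7, 2.1, -4.0]
grip_width: 0.386
```

```bash
python3 -c "
from h import *
go([.445,-.307,.35])
"
```

```text
t 31.95 pos [ 0.329  -0.1023  0.3681] q [ 0.232 -0.28  -0.047  2.165 -0.03   1.249  1.136] F [ 0.7  2.1 -4. ] grip 0.386
[[ 0.808  0.009  0.59 ]
 [-0.59   0.014  0.807]
 [-0.001 -1.     0.017]]
rel [214.4  16.3 -97.2]
```

Emit:
{"fn": "jog_arm", "kwargs": {"moves": [30,0,-14,0,62,0,-28,0,95,0,-43,0,128,2,-58,0,160,5,-73,0]}}

```text
time_s: 32.37
ee_pos: [0.4162, -0.255, 0.3604]
tcp_rot: [-1.499, 0.486, -0.491]
force: [1.4, 0.1, -3.5]
grip_width: 0.386
```

Emit:
{"fn": "jog_arm", "kwargs": {"moves": [20,3,-8,0,35,6,-16,0,48,10,-22,0,52,10,-24,0,52,10,-24,0]}}

```text
time_s: 32.78
ee_pos: [0.4438, -0.3032, 0.3493]
tcp_rot: [-1.498, 0.488, -0.49]
force: [0.2, -0.2, -4.1]
grip_width: 0.39
```

```bash
python3 -c "
from h import *
go([.445,-.307,.30])
print(robot.observe()['ft_torque'])
for n in('scene','top'):
    p,d=robot.get_image(n); crop(p,*((255,60,375,210) if n=='scene' else (320,160,460,290)),5,n+'7'); np.save(n+'7_p.npy',p); np.save(n+'7_d.npy',d)
"
```

```text
t 32.78 pos [ 0.4438 -0.3032  0.3493] q [ 0.365  0.177  0.172  1.776 -0.05   1.194  1.498] F [ 0.2 -0.2 -4.1] grip 0.39
[[ 0.81   0.006  0.586]
 [-0.586  0.015  0.81 ]
 [-0.004 -1.     0.016]]
rel [ 3.4 49.3 -3.2]
[ 0.01470972  0.06553551 -0.04748066]
```

View pics/scene7.png

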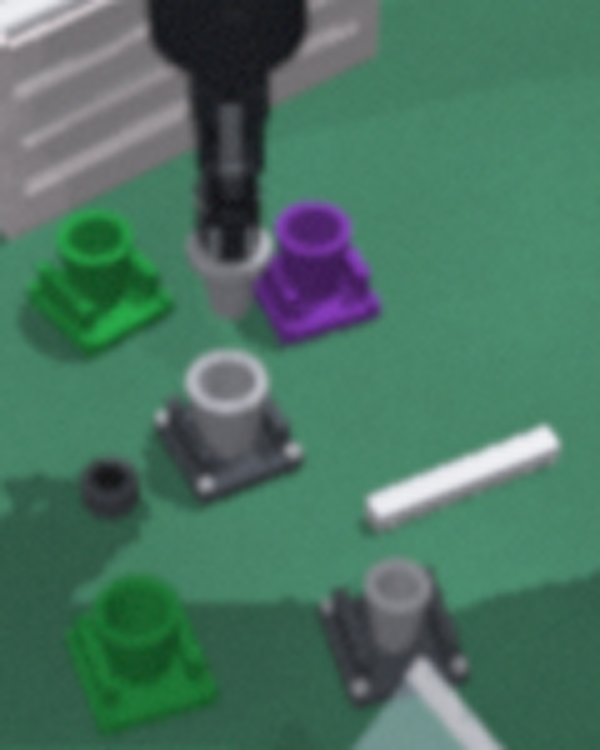

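View pics/top7.png

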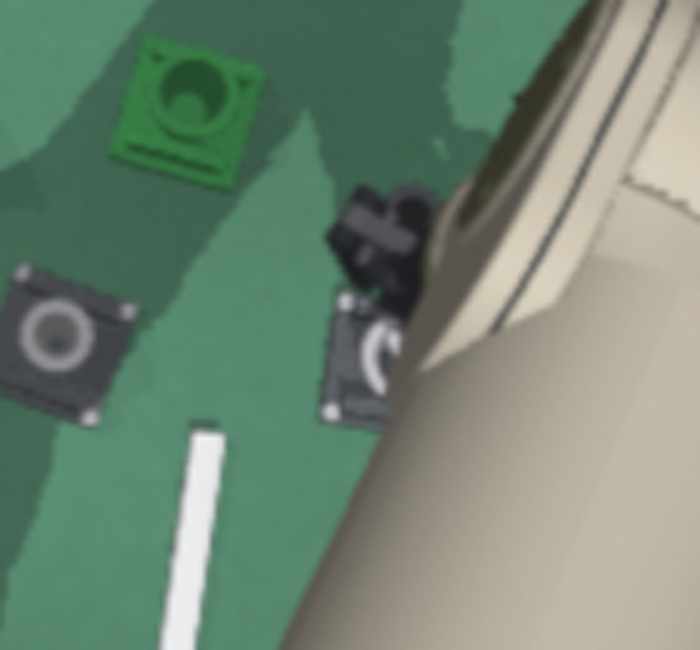

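```bash
python3 - <<'E'
from h import *
p=np.load('scene7_p.npy'); crop(p,285,95,318,145,14,'s7b')
for X in([.4459,-.3056,.06],[.4459,-.3056,.1277],[.4438,-.3032,.1277],[.4438,-.3032,.1637],[.4438,-.3032,.1717]):
    q=proj('scene',X)[0]; print(X,q,((q-[285,95]+.5)*14-.5).round(0))
E
```

```text
[0.4459, -0.3056, 0.06] [299.97813229 135.99982237] [216. 580.]
[0.4459, -0.3056, 0.1277] [299.62144546 118.82812973] [211. 340.]
[0.4438, -0.3032, 0.1277] [300.79219944 118.99682122] [228. 342.]
[0.4438, -0.3032, 0.1637] [300.62134791 109.18392353] [225. 205.]
[0.4438, -0.3032, 0.1717] [300.5823996  106.93412853] [225. 174.]
```

View pics/s7b.png

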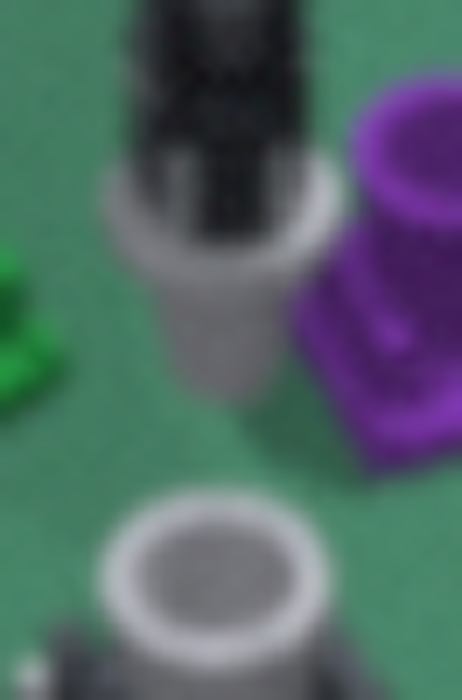

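```bash
python3 - <<'E'
from h import *
C=cloud('scene',np.load('scene7_d.npy'))
for v in range(104,128): print(v,[tuple(int(a) for a in (C[v,u]*1000).round(0)) for u in range(297,305,2)])
E
```

```text
104 [(482, -265, 233), (478, -263, 231), (472, -262, 229), (468, -260, 228)]
105 [(481, -267, 228), (477, -265, 227), (473, -262, 227), (469, -259, 226)]
106 [(466, -288, 199), (467, -279, 207), (462, -277, 205), (458, -274, 205)]
107 [(467, -287, 197), (465, -280, 201), (463, -276, 203), (458, -274, 202)]
108 [(467, -287, 193), (465, -280, 198), (463, -275, 201), (459, -273, 200)]
109 [(467, -287, 191), (466, -280, 195), (461, -278, 194), (458, -274, 195)]
110 [(466, -288, 186), (466, -281, 191), (460, -280, 189), (458, -274, 192)]
111 [(467, -287, 184), (467, -278, 191), (463, -276, 189), (457, -276, 186)]
112 [(467, -287, 180), (464, -283, 181), (462, -277, 184), (458, -274, 185)]
113 [(463, -293, 170), (458, -291, 169), (456, -285, 172), (451, -283, 170)]
114 [(464, -291, 168), (461, -287, 169), (457, -284, 170), (454, -280, 171)]
115 [(466, -290, 167), (463, -285, 169), (458, -283, 168), (453, -281, 166)]
116 [(465, -291, 162), (462, -286, 164), (458, -283, 163), (454, -280, 163)]
117 [(460, -298, 149), (457, -292, 152), (454, -288, 154), (449, -287, 151)]
118 [(461, -296, 148), (458, -291, 150), (453, -290, 147), (449, -287, 147)]
119 [(459, -299, 141), (457, -293, 144), (454, -288, 147), (448, -287, 143)]
120 [(458, -300, 135), (458, -293, 141), (453, -289, 141), (448, -288, 139)]
121 [(459, -299, 133), (457, -294, 136), (454, -288, 139), (446, -290, 132)]
122 [(459, -299, 129), (457, -294, 132), (453, -290, 133), (447, -290, 129)]
123 [(389, -398, 1), (456, -295, 127), (454, -288, 131), (372, -390, -4)]
124 [(391, -395, -1), (385, -392, -2), (379, -390, -3), (375, -385, -2)]
125 [(393, -392, -1), (387, -390, -3), (385, -383, 1), (377, -383, -3)]
126 [(393, -392, -5), (390, -386, -2), (386, -381, 0), (381, -377, 0)]
127 [(397, -387, -3), (393, -383, -2), (388, -378, -1), (384, -374, -1)]
```

Emit:
{"fn": "jog_arm", "kwargs": {"moves": [2,10,-3,0,2,25,-3,0,2,40,-3,0,2,55,-3,0,2,64,-3,0]}}

```text
time_s: 33.3
ee_pos: [0.4437, -0.3038, 0.2842]
tcp_rot: [-1.498, 0.486, -0.487]
force: [0.1, 0.1, -4.3]
grip_width: 0.384
```

Emit:
{"fn": "jog_arm", "kwargs": {"moves": [0,4,0,0,0,8,0,0,0,12,0,0,0,16,0,0,0,19,0,0]}}

```text
time_s: 33.72
ee_pos: [0.4445, -0.3064, 0.2687]
tcp_rot: [-1.501, 0.482, -0.494]
force: [-1.3, -9.7, 3.5]
grip_width: 0.387
```

```bash
python3 -c "
from h import *
go([.4435,-.3065,.2456])
p,d=robot.get_image('scene'); crop(p,285,95,325,150,11,'s8')
"
```

```text
t 33.72 pos [ 0.4445 -0.3064  0.2687] q [ 0.376  0.264  0.168  1.855 -0.068  1.023  1.52 ] F [-1.3 -9.7  3.5] grip 0.387
[[ 0.811  0.011  0.585]
 [-0.585  0.01   0.811]
 [ 0.003 -1.     0.015]]
rel [-0.8 23.1 -1. ]
```

View pics/s8.png

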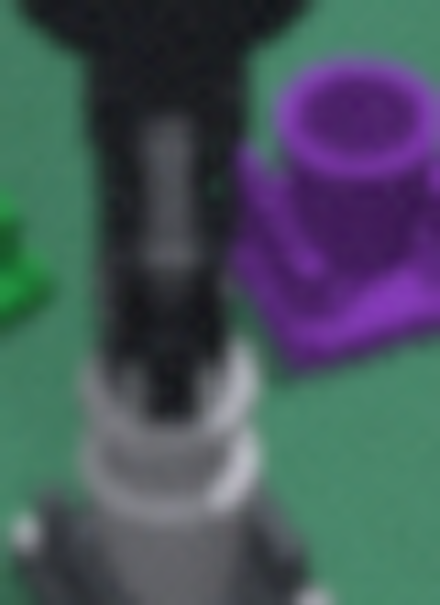

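Emit:
{"fn": "jog_arm", "kwargs": {"moves": [1,-1,-1,0,2,-1,-2,0,2,-1,-3,0,2,-1,-3,0,2,-1,-3,0]}}

```text
time_s: 34.18
ee_pos: [0.4445, -0.3079, 0.2682]
tcp_rot: [-1.498, 0.484, -0.489]
force: [0.0, -1.5, -2.3]
grip_width: 0.388
```

```bash
python3 -c "
from h import *
go([.4435,-.3065,.2456])
"
```

```text
t 34.18 pos [ 0.4445 -0.3079  0.2682] q [ 0.38   0.268  0.168  1.852 -0.072  1.028  1.527] F [ 0.  -1.5 -2.3] grip 0.388
[[ 0.812  0.008  0.583]
 [-0.583  0.015  0.812]
 [-0.002 -1.     0.017]]
rel [-1.5 22.6  0.2]
```

Emit:
{"fn": "jog_arm", "kwargs": {"moves": [0,1,0,0,0,2,-1,0,0,3,-1,0,0,4,-1,0,0,5,-1,0]}}

```text
time_s: 34.6
ee_pos: [0.4438, -0.3086, 0.2628]
tcp_rot: [-1.498, 0.485, -0.489]
force: [0.1, -1.1, -1.5]
grip_width: 0.387
```

Emit:
{"fn": "jog_arm", "kwargs": {"moves": [0,1,0,0,0,2,0,0,0,3,0,0,0,4,0,0,0,5,0,0]}}

```text
time_s: 35.02
ee_pos: [0.4439, -0.3089, 0.2581]
tcp_rot: [-1.499, 0.485, -0.49]
force: [-0.4, -4.5, -0.8]
grip_width: 0.39
```

Emit:
{"fn": "jog_arm", "kwargs": {"moves": [1,0,-1,0,1,1,-2,0,1,2,-2,0,1,3,-2,0,1,4,-2,0]}}

```text
time_s: 35.43
ee_pos: [0.4436, -0.3103, 0.2536]
tcp_rot: [-1.498, 0.485, -0.488]
force: [0.2, 0.0, -4.9]
grip_width: 0.385
```

```bash
python3 -c "
from h import *
go([.4435,-.3065,.2456])
print(robot.observe()['ft_torque'])
p,d=robot.get_image('scene'); crop(p,285,95,325,150,11,'s9')
"
```

```text
t 35.43 pos [ 0.4436 -0.3103  0.2536] q [ 0.385  0.288  0.168  1.861 -0.077  0.999  1.536] F [ 0.2  0.  -4.9] grip 0.385
[[ 0.812  0.007  0.583]
 [-0.583  0.016  0.812]
 [-0.003 -1.     0.017]]
rel [-2.3  8.   2.9]
[ 0.00688611  0.01238669 -0.02555411]
```

View pics/s9.png

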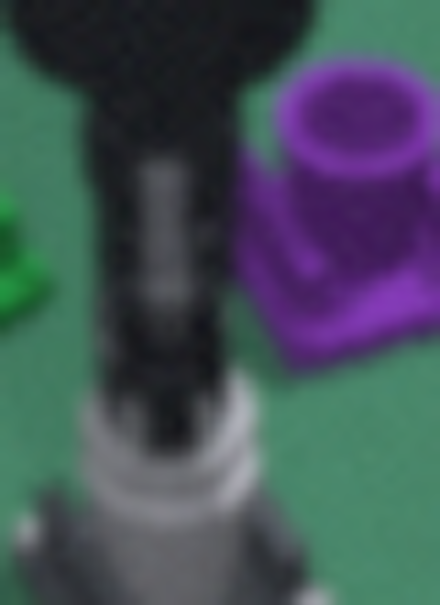

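Free of side force; about 8 mm to go. Keep lowering slowly.

Emit:
{"fn": "jog_arm", "kwargs": {"moves": [0,1,0,0,0,2,0,0,0,3,0,0,0,4,0,0,0,4,0,0]}}

```text
time_s: 35.9
ee_pos: [0.4436, -0.3106, 0.2498]
tcp_rot: [-1.498, 0.485, -0.489]
force: [0.7, -0.7, -4.4]
grip_width: 0.386
```

Emit:
{"fn": "jog_arm", "kwargs": {"moves": [0,1,0,0,0,2,0,0,0,3,0,0,0,3,0,0,0,3,0,0]}}

```text
time_s: 36.32
ee_pos: [0.4436, -0.3107, 0.2471]
tcp_rot: [-1.498, 0.485, -0.489]
force: [-1.6, -1.2, 0.7]
grip_width: 0.387
```

```bash
python3 -c "
from h import *
go([.4435,-.3065,.2456])
print(robot.observe()['ft_torque'])
"
```

```text
t 36.32 pos [ 0.4436 -0.3107  0.2471] q [ 0.386  0.297  0.168  1.866 -0.079  0.985  1.538] F [-1.6 -1.2  0.7] grip 0.387
[[ 0.812  0.008  0.584]
 [-0.584  0.015  0.812]
 [-0.002 -1.     0.017]]
rel [-2.6  1.6  3.3]
[-0.31450195  0.25443731 -0.01273873]
```

Emit:
{"fn": "jog_arm", "kwargs": {"moves": [0,1,0,0,0,1,0,0,0,2,0,0,0,2,0,0,0,2,0,0]}}

```text
time_s: 36.73
ee_pos: [0.4436, -0.3108, 0.2466]
tcp_rot: [-1.498, 0.484, -0.49]
force: [-8.4, 3.8, 18.4]
grip_width: 0.388
```

```bash
python3 -c "
from h import *
go([.4435,-.3065,.2456])
print(robot.observe()['ft_torque'])
p,d=robot.get_image('scene'); crop(p,285,95,325,150,11,'s10')
C=cloud('scene',d)
for v in range(120,142): print(v,[tuple(int(a) for a in (C[v,u]*1000).round(0)) for u in range(295,307,3)])
"
```

```text
t 36.73 pos [ 0.4436 -0.3108  0.2466] q [ 0.387  0.298  0.168  1.866 -0.08   0.984  1.539] F [-8.4  3.8 18.4] grip 0.388
[[ 0.812  0.008  0.584]
 [-0.584  0.015  0.812]
 [-0.002 -1.     0.017]]
rel [-2.6  1.1  3.4]
[0.53401906 1.74817796 0.00544791]
120 [(469, -294, 147), (479, -268, 174), (475, -260, 178), (451, -279, 148)]
121 [(486, -270, 174), (482, -264, 176), (474, -261, 173), (470, -254, 176)]
122 [(488, -267, 173), (484, -260, 177), (478, -256, 176), (471, -252, 175)]
123 [(489, -266, 172), (486, -258, 176), (480, -253, 177), (473, -251, 174)]
124 [(492, -263, 172), (484, -260, 170), (480, -253, 172), (474, -250, 172)]
125 [(491, -263, 168), (487, -257, 170), (481, -252, 171), (472, -251, 166)]
126 [(490, -265, 162), (484, -261, 162), (480, -254, 165), (473, -250, 164)]
127 [(490, -266, 158), (484, -261, 159), (477, -258, 155), (471, -254, 156)]
128 [(489, -267, 152), (482, -263, 151), (477, -258, 152), (470, -254, 151)]
129 [(488, -269, 146), (481, -265, 145), (477, -259, 148), (470, -254, 148)]
130 [(487, -270, 141), (474, -275, 129), (469, -269, 130), (466, -261, 135)]
131 [(486, -272, 135), (476, -272, 129), (470, -268, 128), (466, -260, 132)]
132 [(484, -275, 127), (477, -271, 126), (470, -267, 125), (466, -260, 129)]
133 [(482, -278, 119), (467, -285, 104), (459, -283, 101), (443, -291, 83)]
134 [(462, -307, 78), (467, -285, 100), (460, -282, 98), (441, -293, 76)]
135 [(465, -302, 80), (466, -287, 94), (460, -282, 94), (443, -291, 75)]
136 [(463, -306, 71), (466, -287, 90), (461, -280, 92), (442, -292, 69)]
137 [(463, -306, 67), (468, -285, 89), (460, -282, 86), (443, -290, 68)]
138 [(465, -302, 68), (467, -286, 83), (460, -281, 83), (447, -286, 69)]
139 [(468, -299, 68), (461, -294, 68), (453, -291, 65), (446, -287, 63)]
140 [(468, -299, 65), (461, -294, 64), (455, -288, 65), (447, -286, 62)]
141 [(468, -299, 60), (462, -294, 60), (454, -290, 59), (445, -288, 54)]
```

View pics/s10.png

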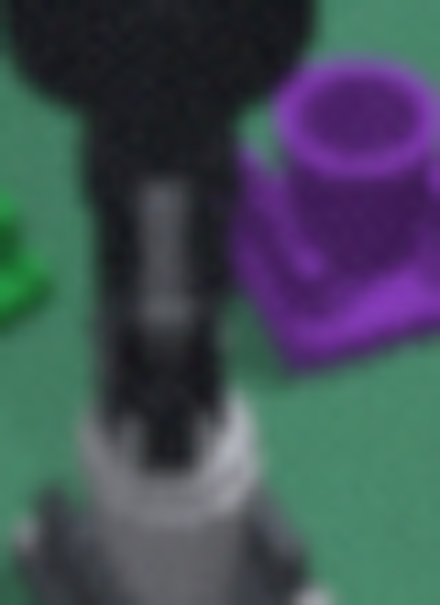

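Emit:
{"fn": "jog_arm", "kwargs": {"moves": [-1,-1,0,0,-1,-2,0,0,-1,-2,0,0,-1,-2,0,0,-1,-2,0,0]}}

```text
time_s: 37.2
ee_pos: [0.4431, -0.3103, 0.247]
tcp_rot: [-1.499, 0.484, -0.49]
force: [3.3, -4.6, -1.2]
grip_width: 0.388
```

Emit:
{"fn": "jog_arm", "kwargs": {"moves": [0,0,0,0,0,0,0,0,0,0,0,0,0,0,0,0,0,0,0,0], "hand": 60}}

```text
time_s: 37.62
ee_pos: [0.4428, -0.3097, 0.2468]
tcp_rot: [-1.498, 0.485, -0.488]
force: [-0.0, -0.3, 0.3]
grip_width: 0.767
```

Emit:
{"fn": "jog_arm", "kwargs": {"moves": [0,0,0,0,0,-3,0,0,0,-8,0,0,0,-14,0,0,0,-20,0,0], "hand": 30}}

```text
time_s: 38.03
ee_pos: [0.4427, -0.3103, 0.2677]
tcp_rot: [-1.498, 0.485, -0.489]
force: [0.3, 0.4, 0.5]
grip_width: 0.882
```

Emit:
{"fn": "jog_arm", "kwargs": {"moves": [0,-20,0,0,0,-45,0,0,0,-75,0,0,0,-105,0,0,0,-130,0,0]}}

```text
time_s: 38.45
ee_pos: [0.4415, -0.3124, 0.3999]
tcp_rot: [-1.498, 0.483, -0.49]
force: [1.9, 0.5, -0.1]
grip_width: 0.883
```

```bash
python3 -c "
from h import *
go([.4435,-.3065,.2456])
for n in('scene','top'):
    p,d=robot.get_image(n); crop(p,*((270,90,350,180) if n=='scene' else (350,180,460,290)),6,n+'11')
    C=cloud(n,d)
    if n=='scene':
        for v in range(112,145,2): print(v,[tuple(int(a) for a in (C[v,u]*1000).round(0)) for u in range(295,307,3)])
"
```

```text
t 38.45 pos [ 0.4415 -0.3124  0.3999] q [ 0.373  0.146  0.181  1.702 -0.045  1.296  1.512] F [ 1.9  0.5 -0.1] grip 0.883
[[ 0.812  0.009  0.584]
 [-0.584  0.014  0.812]
 [-0.001 -1.     0.017]]
rel [ -1.6 154.4   3.3]
112 [(365, -440, 0), (356, -437, -3), (350, -429, 0), (352, -410, 16)]
114 [(369, -435, -2), (362, -429, -2), (352, -426, -6), (355, -407, 11)]
116 [(374, -428, -2), (369, -419, 2), (360, -416, -2), (357, -404, 6)]
118 [(378, -423, -5), (373, -414, -1), (363, -412, -5), (357, -404, -3)]
120 [(386, -411, 1), (439, -322, 106), (432, -318, 105), (361, -399, -4)]
122 [(451, -320, 108), (443, -318, 104), (439, -309, 108), (431, -307, 105)]
124 [(456, -314, 107), (451, -307, 110), (443, -303, 108), (435, -301, 105)]
126 [(458, -311, 104), (455, -301, 110), (446, -300, 105), (440, -295, 106)]
128 [(463, -304, 104), (458, -298, 107), (451, -294, 105), (443, -290, 104)]
130 [(464, -304, 97), (459, -296, 101), (453, -290, 103), (442, -292, 94)]
132 [(463, -305, 87), (458, -298, 91), (453, -291, 93), (443, -290, 88)]
134 [(463, -306, 79), (460, -295, 86), (453, -291, 86), (442, -291, 78)]
136 [(461, -308, 68), (459, -297, 76), (453, -292, 77), (445, -288, 74)]
138 [(465, -303, 67), (460, -296, 70), (454, -290, 70), (445, -288, 66)]
140 [(467, -301, 62), (462, -293, 65), (456, -288, 66), (447, -285, 62)]
142 [(468, -300, 55), (462, -293, 57), (456, -288, 58), (448, -284, 56)]
144 [(465, -304, 41), (460, -296, 45), (453, -291, 44), (444, -290, 39)]
```

View pics/scene11.png

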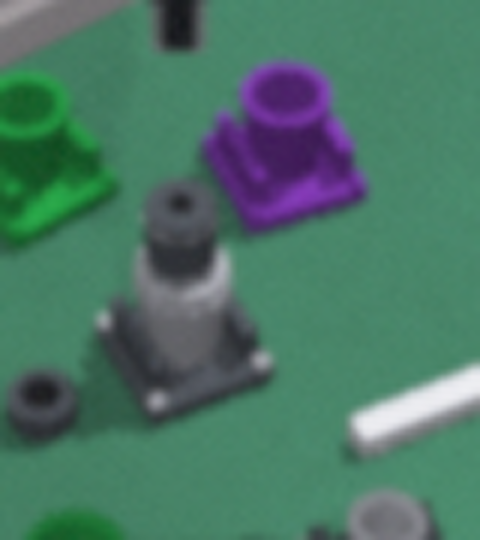

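View pics/top11.png

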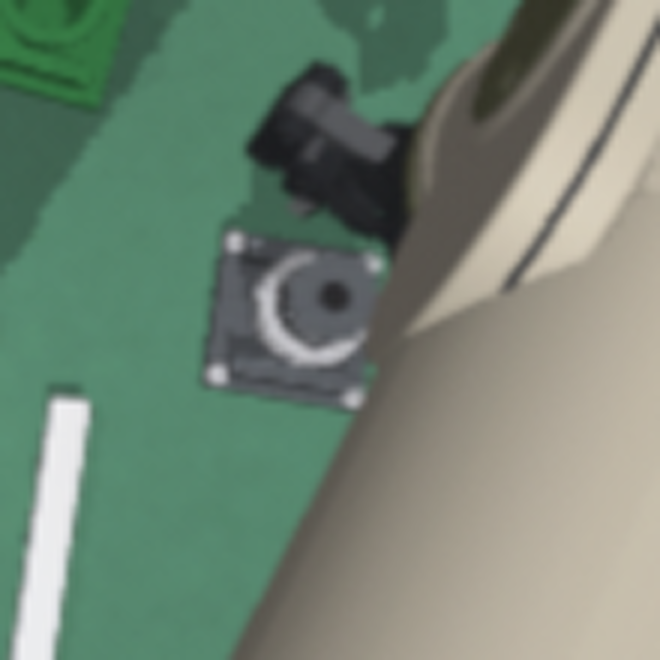

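Emit:
{"fn": "jog_arm", "kwargs": {"moves": [0,-20,15,-7,0,-40,45,-14,0,-60,80,-21,0,-75,115,-27,0,-80,150,-31], "hand": 255}}

```text
time_s: 38.97
ee_pos: [0.5292, -0.1905, 0.4822]
tcp_rot: [-1.555, 0.052, -0.068]
force: [1.2, -0.1, -0.2]
grip_width: 0.168
```

```bash
python3 -c "
from h import *
go([.623,.108,.475],[.0819,.9966,0])
"
```

```text
t 38.97 pos [ 0.5292 -0.1905  0.4822] q [ 0.235  0.16   0.04   1.512 -0.023  1.463  1.77 ] F [ 1.2 -0.1 -0.2] grip 0.168
[[ 0.997  0.011  0.077]
 [-0.077  0.015  0.997]
 [ 0.01  -1.     0.015]]
rel [ 70.5  12.6 304.7]
turn 0.28 resid 0.88
```

Emit:
{"fn": "jog_arm", "kwargs": {"moves": [10,0,38,0,20,0,76,0,30,0,114,0,40,0,152,0,48,0,190,0]}}

```text
time_s: 39.38
ee_pos: [0.5923, -0.0045, 0.4827]
tcp_rot: [-1.554, 0.059, -0.07]
force: [0.7, 0.4, 0.2]
grip_width: -0.003
```

Emit:
{"fn": "jog_arm", "kwargs": {"moves": [8,2,36,0,15,4,72,0,22,8,100,0,22,20,115,0,22,30,115,0]}}

```text
time_s: 39.8
ee_pos: [0.6233, 0.1118, 0.4536]
tcp_rot: [-1.552, 0.055, -0.064]
force: [-0.1, 0.3, -0.6]
grip_width: -0.002
```

```bash
python3 -c "
from h import *
go([.623,.108,.30],[.0819,.9966,0])
"
```

```text
t 39.8 pos [0.6233 0.1118 0.4536] q [-0.131  0.333 -0.151  1.36   0.034  1.442  1.217] F [-0.1  0.3 -0.6] grip -0.002
[[ 0.997  0.007  0.076]
 [-0.076  0.018  0.997]
 [ 0.005 -1.     0.018]]
rel [ -0.8 153.5  -6.6]
turn 0.35 resid 1.03
```

Emit:
{"fn": "jog_arm", "kwargs": {"moves": [0,10,-2,0,0,20,-3,0,0,28,-4,0,0,36,-4,0,0,44,-4,0]}}

```text
time_s: 40.22
ee_pos: [0.6236, 0.1024, 0.4102]
tcp_rot: [-1.554, 0.06, -0.071]
force: [1.1, -0.1, 1.9]
grip_width: 0.005
```

Emit:
{"fn": "jog_arm", "kwargs": {"moves": [0,8,0,0,0,16,0,0,0,24,0,0,0,32,0,0,0,40,0,0]}}

```text
time_s: 40.63
ee_pos: [0.6239, 0.1043, 0.3702]
tcp_rot: [-1.554, 0.059, -0.07]
force: [-0.3, -0.5, 3.6]
grip_width: -0.002
```

Emit:
{"fn": "jog_arm", "kwargs": {"moves": [0,8,0,0,0,16,0,0,0,24,0,0,0,32,0,0,0,40,0,0]}}

```text
time_s: 41.05
ee_pos: [0.624, 0.1051, 0.3301]
tcp_rot: [-1.554, 0.059, -0.069]
force: [-2.4, -0.5, 6.8]
grip_width: -0.001
```

```bash
python3 -c "
from h import *
go([.623,.108,.30],[.0819,.9966,0])
"
```

```text
t 41.05 pos [0.624  0.1051 0.3301] q [-0.12   0.398 -0.149  1.533  0.047  1.204  1.215] F [-2.4 -0.5  6.8] grip -0.001
[[ 0.997  0.007  0.082]
 [-0.082  0.016  0.997]
 [ 0.006 -1.     0.016]]
rel [-1.4 30.2  2.3]
turn 0.01 resid 0.93
```

Emit:
{"fn": "jog_arm", "kwargs": {"moves": [0,6,0,0,0,12,0,0,0,17,0,0,0,22,0,0,0,26,0,0]}}

```text
time_s: 41.47
ee_pos: [0.6238, 0.1055, 0.3037]
tcp_rot: [-1.554, 0.06, -0.068]
force: [-3.7, 0.4, 6.7]
grip_width: -0.0
```

Emit:
{"fn": "jog_arm", "kwargs": {"moves": [0,1,0,0,0,2,0,0,0,3,0,0,0,4,0,0,0,5,0,0]}}

```text
time_s: 41.88
ee_pos: [0.6238, 0.1056, 0.3004]
tcp_rot: [-1.554, 0.06, -0.068]
force: [-12.3, -1.5, 18.8]
grip_width: 0.001
```

Emit:
{"fn": "jog_arm", "kwargs": {"moves": [0,1,0,0,0,2,0,0,0,3,0,0,0,3,0,0,0,3,0,0]}}

```text
time_s: 42.3
ee_pos: [0.6237, 0.1056, 0.2999]
tcp_rot: [-1.554, 0.059, -0.069]
force: [-19.1, -2.3, 33.8]
grip_width: -0.001
```

Against the stop (34 N, same height as the first press). Release upward.

Emit:
{"fn": "jog_arm", "kwargs": {"moves": [0,-5,0,0,0,-12,0,0,0,-25,0,0,0,-50,0,0,0,-80,0,0]}}

```text
time_s: 42.72
ee_pos: [0.6234, 0.104, 0.376]
tcp_rot: [-1.555, 0.062, -0.067]
force: [1.0, 0.2, 0.5]
grip_width: -0.001
```

Emit:
{"fn": "jog_arm", "kwargs": {"moves": [0,-40,0,0,0,-80,0,0,0,-110,0,0,-30,-130,0,0,-70,-130,0,0]}}

```text
time_s: 43.13
ee_pos: [0.554, 0.1074, 0.5102]
tcp_rot: [-1.552, 0.056, -0.076]
force: [0.5, 0.5, 0.9]
grip_width: -0.002
```

Emit:
{"fn": "jog_arm", "kwargs": {"moves": [-40,0,0,0,-80,0,0,0,-120,0,-30,0,-140,0,-60,0,-150,0,-90,0]}}

```text
time_s: 43.55
ee_pos: [0.3933, 0.0303, 0.5046]
tcp_rot: [-1.554, 0.056, -0.069]
force: [1.0, 0.1, 0.9]
grip_width: 0.001
```

```bash
python3 -c "
from h import *
st()
for n in('scene','top'):
    p,d=robot.get_image(n); cv2.imwrite(f'pics/{n}12.png',p[:,:,::-1]); np.save(n+'12_p.npy',p)
"
```

```text
t 43.55 pos [0.3933 0.0303 0.5046] q [-0.059 -0.217 -0.106  1.833 -0.037  1.514  1.331] F [1.  0.1 0.9] grip 0.001
[[ 0.997  0.009  0.079]
 [-0.079  0.016  0.997]
 [ 0.008 -1.     0.016]]
```

View pics/scene12.png

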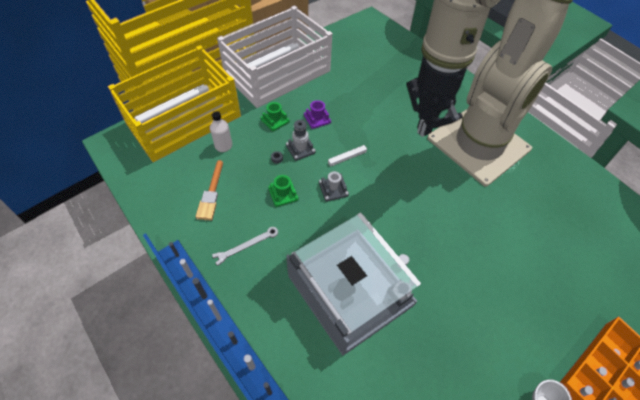

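View pics/top12.png

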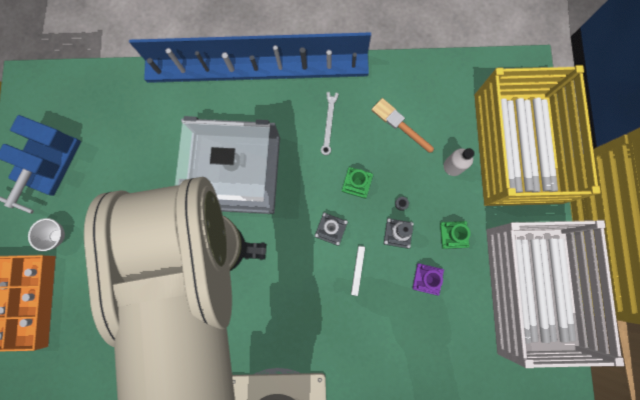

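Emit:
{"fn": "jog_arm", "kwargs": {"moves": [0,0,0,0,0,0,0,0,0,0,0,0,0,0,0,0,0,0,0,0]}}

```text
time_s: 44.07
ee_pos: [0.3966, 0.0311, 0.5036]
tcp_rot: [-1.554, 0.059, -0.068]
force: [-0.8, -0.3, -0.2]
grip_width: -0.0
```

```bash
python3 - <<'E'
from h import *
p,d=robot.get_image('scene'); 
g=p.max(2); m=np.zeros((400,640),np.uint8); m[245:300,325:380]=(g[245:300,325:380]<85); M=cv2.moments(m,True); print(M['m10']/M['m00'],M['m01']/M['m00'],'ref 351.44 270.44')
q=np.load('scene0_p.npy'); df=(np.abs(p.astype(int)-q).max(2)>60)
print([(n,int(df[y0:y1,x0:x1].sum())) for n,x0,y0,x1,y1 in(('collet',395,250,415,270),('nut',268,148,285,166),('bar',325,142,370,168),('spanner',210,225,282,266),('brush',193,158,225,222),('oiler',208,108,234,154),('small',320,165,350,200))])
C=cloud('scene',d); print('nose top', [(C[v,u]*1000).round(0) for v,u in((124,299),(126,300))])
robot.close_job()
E
```

```text
351.40047961630694 270.3621103117506 ref 351.44 270.44
[('collet', 0), ('nut', 0), ('bar', 92), ('spanner', 0), ('brush', 0), ('oiler', 0), ('small', 0)]
nose top [array([ 447., -307.,  107.]), array([ 451., -298.,  109.])]
the job is handed in; nothing more can be done
```

The job is done and handed in at about 44 s. The holder stands upright and home in the large socket, and the lid is latched shut.

**What I did:**
- I pressed the pad once to the stop (41 N at the wrist) and the lid sprang open.
- The moves cannot tilt the tool, so I pushed the arm against its joint limits until the gripper leaned about 35°. I gripped the nose, drew the holder out along its axis, and brought the gripper upright again the same way.
- I lowered the holder slowly into the large grey socket, shifting it twice to ease side contact of up to 10 N. It seated with about 18 N at the end, and I let go.
- I pressed the lid down to the stop again (34 N) and moved the arm clear.

**Last checks:**
- **Holder:** its nose top measured 107–109 mm above the bench, against 108 mm expected when home. The flange lies at the socket's rim and the holder looks upright.
- **Lid:** it stayed shut after release. The pad is within 0.1 pixel of where it was when the lid was first latched.
- **Bystanders:** the collet, nut, spanner, brush, oiler and small socket show no change in the pictures.
- **One check disagreed:** 92 pixels changed at the bar. I took this to be the arm's shadow moving off it, since nothing came near the bar, but I did not measure it further.

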